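# Turn the opal doublet bars for their second half under the curing lamp

### The arm

A 7-joint arm with a two-finger parallel gripper is mounted at the origin on a cart in front of the work surface, level with it; the furniture and walls round the work are solid. World frame = base frame: x ahead of the robot, y to its left, z up, the work surface at z = 0. Lengths are in m, angles in rad, forces in N, time in s.
With the tool pointing down it reaches from about 0.425 to 0.925 m from the base axis. Payload 6.8 kg.
Tool frame: the origin (TCP) lies on the mounting face of the last link; the fingertips stand 173 mm ahead of it and the grasp point (between the pads) lies 155 mm ahead of it; y points along the fingers, x is the direction in which the jaws open and shut, and the axes are right-handed (so a half turn about y gives the same grasp; the last joint's range is limited). The gripper opens to 85 mm and grips with 20 to 120 N. Pads are 22 mm wide; open, the fingers measure 114 mm over their backs; the gripper's body (76 mm by 85 mm) begins 54 mm behind the grasp point. The pads swing forward as they close: fully open they stand 13 mm farther back than shut.
Start: joints at [1.197, 0.477, 0.022, 1.555, -0.011, 1.109, -0.083], TCP at [0.177, -0.651, 0.405] pointing down, gripper open.
Joint ranges: [-2.96, 2.96], [-0.34, 2.1], [-1.41, 1.46], [0.24, 2.44], [-1.37, 4.51], [0.17, 1.92], [-2.96, 2.96]. Speed limits (rad/s): [2.39, 2.39, 3.14, 3.14, 3.14, 3.14, 3.14].

### API

Orientations are given as a rotation vector (axis times angle).
In Python, from bench import r gives the robot as it stands.
- The arm moves only by the tool step_arm, never from a script. Its arguments are lists of equal length, an entry for each row: "xyz": the shift along the tool's x, y, z scaled (see below), a list of three; "rotation": the turn, a rotation vector about the tool's x, y, z scaled (see below), a list of three. A call has 1 to 20 rows; each row is the pose to reach, as a shift and turn from the pose measured when the call began, along the tool's axes at that moment; what a row does not reach only later rows make up. The controller multiplies each number of a shift by 30 cm and each number of a turn by 90 degrees. A row lasts 1/8 s, in which the tool goes at most 62.5 mm and 10.7 degrees, less where a joint would pass 70% of its speed; a pose out of reach is approached as far as the arm can. A call with a number of a shift or a turn outside -1 to 1 is refused whole. A call with a gripper value outside its range is refused whole. "grip" is the closure, from 0 (fully open) to 1 (shut), set as the call begins (left out, the last holds). The fingers move at their own pace and stop on an object; "force" is the grip in N (left out, the last holds). Time passes only in rows, so rows that repeat a pose let the fingers close. It gives the time, the measured TCP pose, the force and the opening at its end, in the units of the state.
- r.get_obs(): the state, without advancing time (a new reading comes with each control period).
- r.grab_frame(name): name is "scene" or "top" or "wrist"; returns a dict with "pixels" (480x640x3 uint8, red, green, blue), "fx", "fy", "cx", "cy" (pixels), "position" and "attitude" of the camera in the world; the wrist camera has in their place "mount" (4x4, takes a point from camera to tool coordinates, whose origin is the TCP and whose axes are the tool frame's). Camera axes: x right, y down, z forward; pixel columns grow to the right and rows downward; lengths in m; the calibration is good to about 2 mm. A picture is of the moment at which its call begins: read the wrist's pose just before it. There is no depth.
- r.hand_in(): hands the job in, once; it reports no verdict.
The state is a dict: "clock": time; "joints": joint angles; "qvel": joint speeds; "tau": joint torques, N m; "tcp_pos": TCP position; "orientation": TCP orientation; "contact_force": force on the tool from outside, world axes, zero at the start; "moment": the same for the moment, N m; "grip_width": finger opening in m.
Only numpy, scipy, OpenCV 4.12 (cv2) and the standard library are available. Lean on these libraries where they do the work, as an engineer would, in place of code of your own. Each camera call takes 0.05 s, during which the arm holds its last target.

### The job

The halves of the opal bars towards the yellow ends have been cured; now set up the other halves. Pull the carriage right out to its stop, lift every bar out of its slot, turn it end for end and set it fully down in a slot again with its yellow end facing away from the lamp; then push the carriage fully home and only then press the green start button on the lamp head all the way down and let go. Never start the lamp while the carriage is out, and leave the rough opal, the steel dish and the torch where they are.

Things in the scene. Friction and masses are not known exactly. Their poses are not given: they have to be found in the camera images.
- carriage (a joint): slide of the carriage on the lamp station, m: 0 = pushed home to the inner stop (inner halves of the bars under the lamp head), 0.12 = pulled out to the outer stop. It runs along the x axis of bed_centre; pulling out moves it towards -x of that point. It is stiff (about 2.5 N) and stays where it is left.
- bed_centre (a point): point on the moving carriage: centre of the bed, at the height of the slots' floors (22 mm over the bench). Its x axis points along the slots to the lamp head, z up. The aluminium bed is 180 mm (x) by 200 mm (y), its top 14 mm above this point. It has four slots, open upward, along x, their centres at y = -69, -23, +23 and +69 mm; each is 163.5 mm long, 25.5 mm wide and 14 mm deep, with a 4 mm chamfer round the mouth.
- carriage_grip (a point): top centre of the carriage's black upright grip, 18 mm (x) by 16 mm (y) and 40 mm tall, top 54 mm over the bench, its centre 35 mm in front (-x side) of the edge of the bed, on the centre line (26 mm gap); axes as bed_centre. Take it across y from above.
- lamp_station: the fixed curing station: grey base plate 320 x 226 x 10 mm (x by y; 15 mm over the two rails), origin at the centre of its underside on the bench, x towards the lamp end. The white lamp head spans the whole width from x = 86 to 160 mm of this frame, from 58 to 120 mm over the bench; with the carriage out the bars' nearest ends are over 60 mm clear of it.
- start_button (a joint): green start button in a round black housing on top of the lamp head, spring return: 0 = up, 0.006 m = fully pressed down (about 5 N).
- start_button_top (a point): centre of the button's top face (radius 13 mm) 142 mm over the bench; press straight down.
- bar_1: loose dark metal bar 160 x 22 x 24 mm (x by y by z), 0.13 to 0.25 kg, with six small opal slices along its top (5 mm high) and an upright lifting tab at its middle, 36 mm (x) by 12 mm (y), from 24 to 54 mm above the underside. Origin: centre of the underside; x points along the bar to the yellow-painted end, z up. May be absent.
- bar_1_yellow (a point): middle of the yellow end face of bar_1, 80 mm from its centre, 12 mm above the underside.
- bar_2: loose dark metal bar 160 x 22 x 24 mm (x by y by z), 0.13 to 0.25 kg, with six small opal slices along its top (5 mm high) and an upright lifting tab at its middle, 36 mm (x) by 12 mm (y), from 24 to 54 mm above the underside. Origin: centre of the underside; x points along the bar to the yellow-painted end, z up. May be absent.
- bar_2_yellow (a point): middle of the yellow end face of bar_2, 80 mm from its centre, 12 mm above the underside.
- bar_3: loose dark metal bar 160 x 22 x 24 mm (x by y by z), 0.13 to 0.25 kg, with six small opal slices along its top (5 mm high) and an upright lifting tab at its middle, 36 mm (x) by 12 mm (y), from 24 to 54 mm above the underside. Origin: centre of the underside; x points along the bar to the yellow-painted end, z up. May be absent.
- bar_3_yellow (a point): middle of the yellow end face of bar_3, 80 mm from its centre, 12 mm above the underside.
- bar_4: loose dark metal bar 160 x 22 x 24 mm (x by y by z), 0.13 to 0.25 kg, with six small opal slices along its top (5 mm high) and an upright lifting tab at its middle, 36 mm (x) by 12 mm (y), from 24 to 54 mm above the underside. Origin: centre of the underside; x points along the bar to the yellow-painted end, z up. May be absent.
- bar_4_yellow (a point): middle of the yellow end face of bar_4, 80 mm from its centre, 12 mm above the underside.
- opal_rough: bystander: rough brown opal with a green-blue face, 47 x 86 x 45 mm, origin at the centre of its underside
- dish: bystander: small round steel dish, 83 mm across, 13 mm high, origin at the centre of its underside
- torch: bystander: black pen torch, 16 x 120 x 16 mm, lying on the bench, origin at the centre of its underside

How it is judged:
On the way, in this order (a step that is already met when the one before it is completed fails the run):
1. the carriage is pulled out to its outer stop (value of joint carriage above 0.115 m), for 0.2 s.
2. every bar is back in a slot, fully down, its yellow end facing away from the lamp (x of each of bar_1_yellow, bar_2_yellow, bar_3_yellow, bar_4_yellow in the frame of bed_centre below -0.07 m and z of bar_1 in the frame of bed_centre between -0.004 and 0.004 m and horizontal distance between each of bar_1, bar_2, bar_3, bar_4 and bed_centre below 0.076 m and angle between the x axis of each of bar_1, bar_2, bar_3, bar_4 and the x axis of bed_centre, either way round below 0.06 rad and angle between each of bar_1, bar_2, bar_3, bar_4's own z axis and vertical below 0.06 rad and z of bar_2 in the frame of bed_centre between -0.004 and 0.004 m and z of bar_3 in the frame of bed_centre between -0.004 and 0.004 m and z of bar_4 in the frame of bed_centre between -0.004 and 0.004 m), for 0.3 s.
3. the carriage is pushed fully home with the bars in it (all of step 2 and value of joint carriage below 0.004 m), for 0.3 s.
4. the start button is pressed right down with the carriage home (value of joint carriage below 0.004 m and value of joint start_button above 0.0045 m), for 0.05 s.
At the end, for the whole second after the job is handed in: Every bar present lies in a slot of the carriage, fully down (underside within 4 mm of the slot floor) and level, its yellow end on the side away from the lamp; the carriage is home (within 4 mm of the inner stop), the start button has been pressed and has come up again, and all is at rest (all of step 3 and value of joint start_button below 0.0015 m and linear speed of each of bar_1, bar_2, bar_3, bar_4 below 0.02 m/s); the robot touches nothing.
It fails at once if the start button pressed while the carriage is not home (value of joint start_button above 0.003 m and value of joint carriage above 0.008 m).
It fails at once if the rough opal shifted by more than 3 cm (distance of opal_rough from where it was at the start of the episode above 0.03 m).
It fails at once if the steel dish shifted by more than 3 cm (distance of dish from where it was at the start of the episode above 0.03 m).
It fails at once if the torch shifted by more than 3 cm (distance of torch from where it was at the start of the episode above 0.03 m).
Of bar_1, bar_2, bar_3, bar_4 only 3 to 4 are there at a start; the rules pass over those that are not, and their reading is None.
At some moment in a run one of bar_1, bar_2, bar_3, bar_4 may be knocked a few centimetres aside while the robot is not near it.
Once in a run the grip may slacken for a moment while it holds something.
It also fails if it takes over 210 s, if anything falls off the work surface, if the arm or the gripper's body presses on something with over 40 N, if the wrist force passes 120 N, or if a joint passes its speed limit or range.

## Working session

There is one attempt and no reset: what is moved stays moved. The work goes in short steps, Python scripts to look and compute and a tool call to move; the robot and the scene stay as the last step left them, time stands still between calls to the robot, and variables do not carry over. Pictures are saved under pics/ and viewed, and the job is handed in when it is done.

Besides the shell and the picture viewer there is one more tool, called after "Request:" as name(argument=value, ...), one argument or row to a line, values as JSON. step_arm: Moves the arm, as the interface text tells. Its arguments: {"type":"object","properties":{"xyz":{"type":"array"},"rotation":{"type":"array"},"grip":{"type":"number"},"force":{"type":"number"}},"required":["xyz","rotation"]}

```bash
mkdir -p pics; ls
cat > h.py <<'E'
import numpy as np,cv2
from scipy.spatial.transform import Rotation as R
from bench import r
def snap(name,fn):
    o=r.get_obs(); f=r.grab_frame(name)
    cv2.imwrite('pics/'+fn,cv2.cvtColor(np.asarray(f['pixels']),cv2.COLOR_RGB2BGR))
    return o,f
E
python3 - <<'E'
from h import *
o=r.get_obs(); print(o)
for n in ['scene','top','wrist']:
    o,f=snap(n,n+'0.png'); print({k:v for k,v in f.items() if k!='pixels'})
E
```

```text
pics
{'clock': 0.0, 'joints': array([ 1.19688202,  0.47780785,  0.02235418,  1.55645506, -0.01153087,
        1.10931693, -0.08309251]), 'qvel': array([-9.49402835e-05,  9.36198298e-04, -1.39354980e-04, -1.51859957e-03,
        2.21812086e-04, -8.51812011e-04, -1.00654628e-03]), 'tau': array([-7.20674848e-05, -5.96435809e+01,  1.60783734e+00, -2.81192797e+01,
        1.24231828e-02,  9.38416051e-03, -1.03941244e-05]), 'tcp_pos': array([ 0.17725034, -0.65102239,  0.40371898]), 'orientation': array([-1.32223007,  1.01231369, -1.00973969]), 'contact_force': array([-0.88693749,  0.25506   ,  0.60329002]), 'moment': array([-0.00365422, -0.03458309,  0.05960072]), 'grip_width': 0.08529761177138492}
{'fx': 462.13197652942, 'fy': 462.13197652942, 'cx': 320.75188434716847, 'cy': 242.30647401258958, 'position': array([-0.19413663,  0.8230907 ,  0.56340386]), 'attitude': array([-0.90347518,  2.11768483, -1.42814815])}
{'fx': 480.4329904165636, 'fy': 480.4329904165636, 'cx': 327.43331790666554, 'cy': 235.814011433261, 'position': array([0.45575072, 0.05498511, 1.2334825 ]), 'attitude': array([-2.14282739,  2.16243348, -0.15416961])}
{'fx': 428.7215658371275, 'fy': 428.7215658371275, 'cx': 326.1592816147643, 'cy': 238.3415727439695, 'mount': array([[ 9.99999990e-01, -3.34919035e-05,  1.37236018e-04,
         3.24477147e-04],
       [-1.40846293e-04, -3.11014077e-01,  9.50405295e-01,
         3.09342573e-02],
       [ 1.08514509e-05, -9.50405305e-01, -3.11014078e-01,
         7.98267497e-02],
       [ 0.00000000e+00,  0.00000000e+00,  0.00000000e+00,
         1.00000000e+00]])}
```

View pics/top0.png

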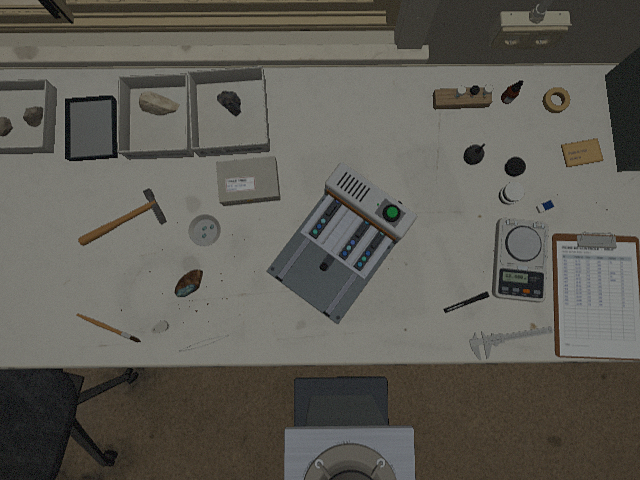

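View pics/scene0.png

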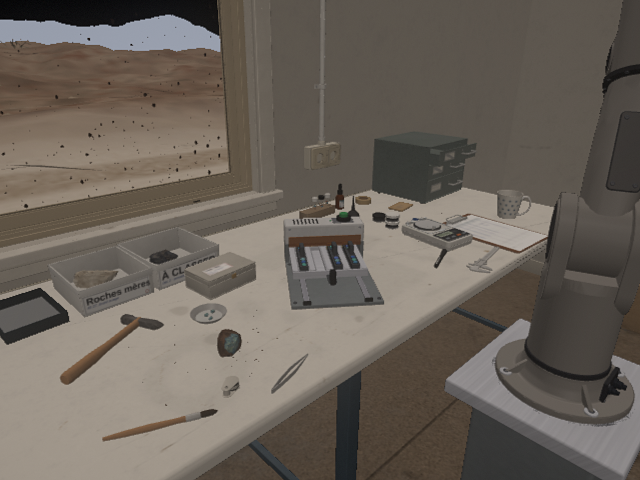

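View pics/wrist0.png

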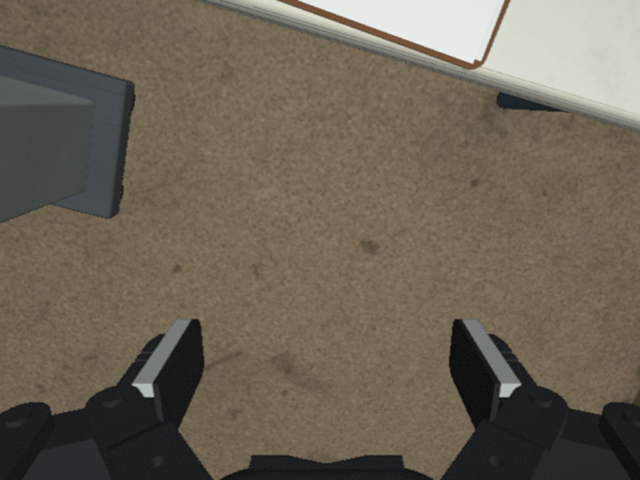

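Run:
```python
from h import *
o=r.get_obs(); print(R.from_rotvec(o['orientation']).as_matrix().round(3))
```

```text
[[ 0.263 -0.     0.965]
 [-0.965  0.001  0.263]
 [-0.001 -1.    -0.   ]]
```

```bash
cat >> h.py <<'E'
def ray(f,o,uv):
    uv=np.atleast_2d(uv).astype(float)
    d=np.c_[(uv[:,0]-f['cx'])/f['fx'],(uv[:,1]-f['cy'])/f['fy'],np.ones(len(uv))]
    if 'mount' in f:
        M=np.asarray(f['mount']); Rt=R.from_rotvec(o['orientation']).as_matrix()
        Rc=Rt@M[:3,:3]; p=np.asarray(o['tcp_pos'])+Rt@M[:3,3]
    else:
        Rc=R.from_rotvec(f['attitude']).as_matrix(); p=np.asarray(f['position'])
    return p,d@Rc.T
def plane(f,o,uv,z):
    p,d=ray(f,o,uv); return p+d*((z-p[2])/d[:,2])[:,None]
def proj(f,o,P):
    p,_=ray(f,o,[[0,0]]); 
    if 'mount' in f: Rc=R.from_rotvec(o['orientation']).as_matrix()@np.asarray(f['mount'])[:3,:3]
    else: Rc=R.from_rotvec(f['attitude']).as_matrix()
    c=(np.atleast_2d(P)-p)@Rc
    return np.c_[c[:,0]/c[:,2]*f['fx']+f['cx'],c[:,1]/c[:,2]*f['fy']+f['cy']]
E
python3 - <<'E'
from h import *
o,f=snap('top','t1.png'); im=cv2.imread('pics/t1.png')
c=im[150:330,250:430]; cv2.imwrite('pics/t1c.png',cv2.resize(c,None,fx=3.3,fy=3.3,interpolation=cv2.INTER_CUBIC))
hsv=cv2.cvtColor(im,cv2.COLOR_BGR2HSV)
g=cv2.inRange(hsv,(45,120,60),(75,255,255)); n,l,s,ce=cv2.connectedComponentsWithStats(g)
for i in range(1,n):
    if s[i,4]>20: print(s[i],ce[i],plane(f,o,ce[i],0.142))
for uv in [(340,323),(267,269),(415,213),(342,163)]: print(uv,plane(f,o,uv,0.01))
E
```

```text
[387 207  11  11  92] [391.89130435 211.77173913] [[ 0.66161051 -0.10117987  0.142     ]]
(340, 323) [[0.4040598  0.01807151 0.01      ]]
(267, 269) [[0.54118377 0.20211399 0.01      ]]
(415, 213) [[ 0.68276208 -0.17987142  0.01      ]]
(342, 163) [[0.8178194  0.00742711 0.01      ]]
```

View pics/t1c.png

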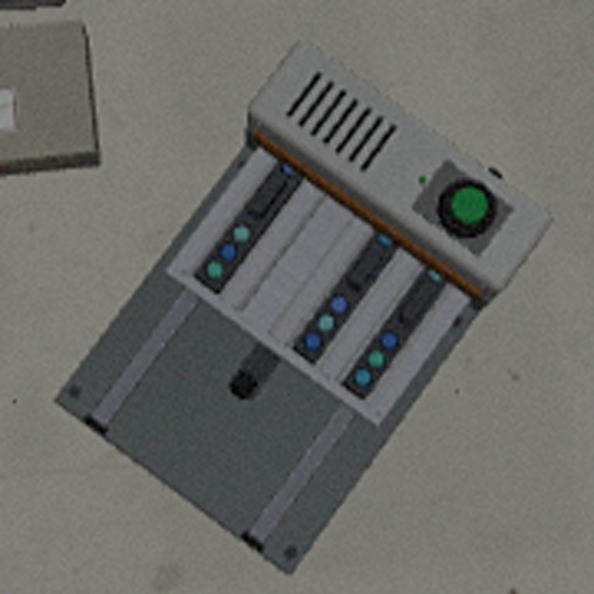

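Run:
```python
from h import *
o,f=snap('top','t2.png'); im=cv2.imread('pics/t2.png')
print('grip',plane(f,o,[323.6,266.7],0.054))
# bed corners: front left, front right in crop px /3.3
for q in [(170,272),(380,424),(470,300)]: print(q,plane(f,o,[250+q[0]/3.3,150+q[1]/3.3],0.036))
for q in [(55,401),(291,573)]: print(q,plane(f,o,[250+q[0]/3.3,150+q[1]/3.3],0.01))
# lamp top front corners z .12
for q in [(249,112),(484,283),(552,215),(302,42)]: print(q,plane(f,o,[250+q[0]/3.3,150+q[1]/3.3],0.12))
```

```text
grip [[0.54249617 0.05791546 0.054     ]]
(170, 272) [[0.63068727 0.11284794 0.036     ]]
(380, 424) [[ 0.51355852 -0.04511349  0.036     ]]
(470, 300) [[ 0.60713205 -0.11561247  0.036     ]]
(55, 401) [[0.53479433 0.20291128 0.01      ]]
(291, 573) [[0.40253231 0.02265193 0.01      ]]
(249, 112) [[0.73429839 0.05170534 0.12      ]]
(484, 283) [[ 0.6085822  -0.11392583  0.12      ]]
(552, 215) [[ 0.65715653 -0.16393772  0.12      ]]
(302, 42) [[0.78594831 0.01285296 0.12      ]]
```

Request:
step_arm(
  xyz=[
    [-0.97,0,0.9],
    [-0.97,0,0.9],
    [-0.97,0,0.9],
    [-0.97,0,0.9],
    [-0.97,0,0.9],
    [-0.97,0,0.9],
    [-0.97,0,0.9],
    [-0.97,0,0.9],
    [-0.97,0,0.9],
  ],
  rotation=[
    [0,-0.71,0],
    [0,-0.71,0],
    [0,-0.71,0],
    [0,-0.71,0],
    [0,-0.71,0],
    [0,-0.71,0],
    [0,-0.71,0],
    [0,-0.71,0],
    [0,-0.71,0],
  ],
  grip=0.3,
)

```text
clock: 1.38
tcp_pos: [0.3607, -0.3006, 0.4044]
orientation: [-1.565, 0.151, -0.15]
contact_force: [-0.0, 0.1, -0.4]
grip_width: 0.0597
```

```bash
cat >> h.py <<'E'
YAW=np.deg2rad(-36.6)
def Rdown(yaw): # tool x at yaw, y down
    x=np.array([np.cos(yaw),np.sin(yaw),0]); y=np.array([0,0,-1.]); return np.c_[x,y,np.cross(x,y)]
def goto(p,yawdeg,o=None):
    o=o or r.get_obs(); Rt=R.from_rotvec(o['orientation']).as_matrix()
    s=Rt.T@(np.asarray(p)-o['tcp_pos']); v=R.from_matrix(Rt.T@Rdown(np.deg2rad(yawdeg))).as_rotvec()
    print('t',round(o['clock'],2),'tcp',o['tcp_pos'].round(4),'F',o['contact_force'].round(1),'w',round(o['grip_width'],4),'j7',o['joints'][6].round(2))
    print('xyz',(s/0.3).round(4),'rot',(v/(np.pi/2)).round(4))
E
python3 - <<'E'
from h import *
goto([0.5435,0.0565,0.33],53.4)
E
```

```text
t 1.38 tcp [ 0.3607 -0.3006  0.4044] F [-0.   0.1 -0.4] w 0.0597 j7 0.3
xyz [0.3717 0.2482 1.2845] rot [-4.000e-04 -7.152e-01 -3.000e-04]
```

Request:
step_arm(
  xyz=[
    [0.3,0.1,1.0],
    [0.3,0.1,1.0],
    [0.3,0.1,1.0],
    [0.3,0.1,1.0],
    [0.3,0.1,1.0],
    [0.3,0.1,1.0],
    [0.3,0.1,1.0],
    [0.3,0.1,1.0],
  ],
  rotation=[
    [0,-0.715,0],
    [0,-0.715,0],
    [0,-0.715,0],
    [0,-0.715,0],
    [0,-0.715,0],
    [0,-0.715,0],
    [0,-0.715,0],
    [0,-0.715,0],
  ],
)

```text
clock: 2.38
tcp_pos: [0.5061, -0.0252, 0.3742]
orientation: [-1.447, -0.72, 0.722]
contact_force: [0.5, -0.0, -0.4]
grip_width: 0.0596
```

Run:
```python
from h import *
o,f=snap('wrist','w1.png')
goto([0.5435,0.0565,0.30],53.4)
```

```text
t 2.42 tcp [ 0.506  -0.025   0.3743] F [ 0.7 -0.1  0.1] w 0.06 j7 0.62
xyz [0.2925 0.2476 0.0636] rot [-0.0003 -0.0041 -0.0005]
```

View pics/w1.png

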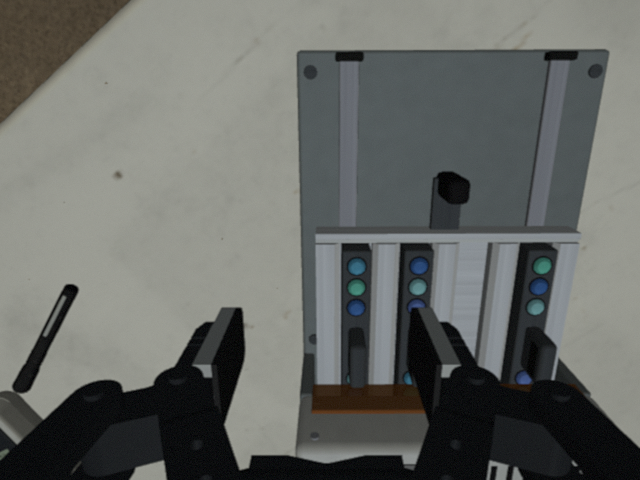

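Run:
```python
from h import *
o,f=snap('wrist','w2.png')
P=plane(f,o,[[299,51],[607,50]],0.01)[:,:2]; d=P[1]-P[0]; print(P,np.hypot(*d),np.degrees(np.arctan2(d[1],d[0])),P.mean(0))
P=plane(f,o,[[316,230],[579,229]],0.036)[:,:2]; d=P[1]-P[0]; print(P,np.hypot(*d),np.degrees(np.arctan2(d[1],d[0])),P.mean(0))
im=cv2.imread('pics/w2.png'); c=im[150:260,300:600]; cv2.imwrite('pics/w2c.png',cv2.resize(c,None,fx=2.6,fy=2.6,interpolation=cv2.INTER_CUBIC))
x=np.array([np.cos(YAW),np.sin(YAW)])
print('grip from bed edge',P.mean(0)-0.035*x, 'direct',plane(f,o,[[457,188]],0.054))
```

```text
[[0.40471734 0.02621184]
 [0.53667665 0.20255847]] 0.22025302209247172 53.19267286437344 [0.47069699 0.11438516]
[[ 0.51255798 -0.04011123]
 [ 0.63023565  0.11764693]] 0.19681379375418342 53.279375091778945 [0.57139682 0.03876785]
grip from bed edge [0.54329821 0.05963572] direct [[0.54256208 0.05881675 0.054     ]]
```

View pics/w2c.png

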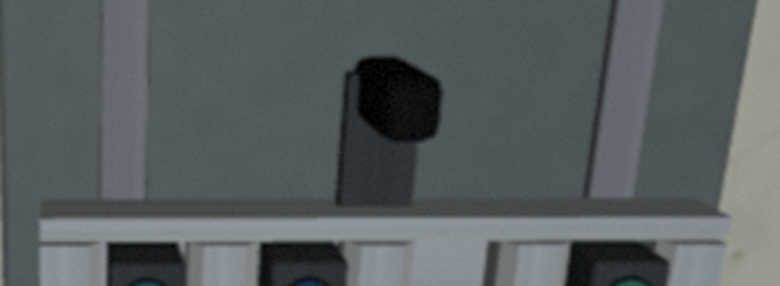

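Run:
```python
from h import *
goto([0.5428,0.0585,0.196],53.3)
```

```text
t 2.48 tcp [ 0.506  -0.0248  0.3744] F [-0.9 -0.2  0.2] w 0.0597 j7 0.62
xyz [0.2961 0.5946 0.0684] rot [-0.0003 -0.0024 -0.0004]
```

Request:
step_arm(
  xyz=[
    [0.296,0.2,0.068],
    [0.296,0.2,0.068],
    [0.296,0.2,0.068],
    [0.296,0.35,0.068],
    [0.296,0.48,0.068],
    [0.296,0.54,0.068],
    [0.296,0.594,0.068],
    [0.296,0.594,0.068],
    [0.296,0.594,0.068],
  ],
  rotation=[
    [0,-0.002,0],
    [0,-0.002,0],
    [0,-0.002,0],
    [0,-0.002,0],
    [0,-0.002,0],
    [0,-0.002,0],
    [0,-0.002,0],
    [0,-0.002,0],
    [0,-0.002,0],
  ],
)

```text
clock: 3.6
tcp_pos: [0.5435, 0.0585, 0.1972]
orientation: [-1.447, -0.726, 0.724]
contact_force: [0.3, 0.4, -0.5]
grip_width: 0.0597
```

Run:
```python
from h import *
o,f=snap('wrist','w3.png')
goto([0.5428,0.0585,0.196],53.3)
print(proj(f,o,[[0.5428,0.0585,0.054]]))
```

```text
t 3.65 tcp [0.5435 0.0586 0.1973] F [ 0.7 -0.8  0.6] w 0.0596 j7 0.25
xyz [-0.0015  0.0043  0.0016] rot [ 0.0007 -0.0005  0.0004]
[[325.0022264  368.84583367]]
```

View pics/w3.png

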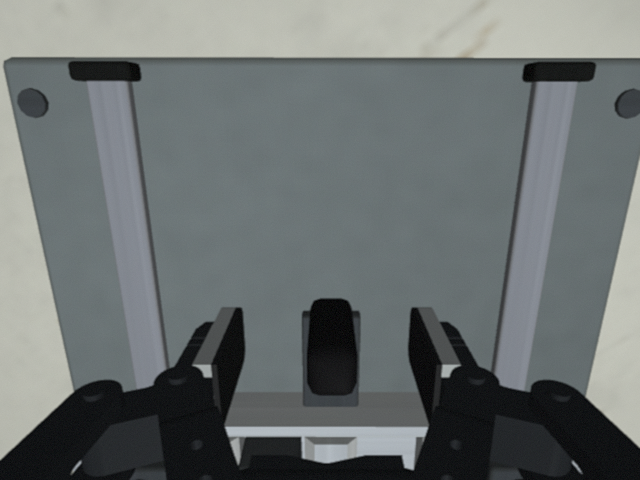

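Grip sits between the jaws (around 332,350), slightly right of centre. Close on it.

Request:
step_arm(
  xyz=[
    [0.006,0,0],
    [0.006,0,0],
    [0.006,0,0],
    [0.006,0,0],
    [0.006,0,0],
    [0.006,0,0],
  ],
  rotation=[
    [0,0,0],
    [0,0,0],
    [0,0,0],
    [0,0,0],
    [0,0,0],
    [0,0,0],
  ],
  grip=1,
  force=40,
)

```text
clock: 4.4
tcp_pos: [0.5447, 0.0599, 0.1983]
orientation: [-1.448, -0.726, 0.725]
contact_force: [-3.2, -0.6, 9.3]
grip_width: 0.0154
```

Request:
step_arm(
  xyz=[
    [0,-0.007,0.04],
    [0,-0.007,0.09],
    [0,-0.007,0.14],
    [0,-0.007,0.19],
    [0,-0.007,0.24],
    [0,-0.007,0.29],
    [0,-0.007,0.34],
    [0,-0.007,0.38],
    [0,-0.007,0.41],
    [0,-0.007,0.41],
    [0,-0.007,0.41],
    [0,-0.007,0.41],
  ],
  rotation=[
    [0,0,0],
    [0,0,0],
    [0,0,0],
    [0,0,0],
    [0,0,0],
    [0,0,0],
    [0,0,0],
    [0,0,0],
    [0,0,0],
    [0,0,0],
    [0,0,0],
    [0,0,0],
  ],
)

```text
clock: 5.9
tcp_pos: [0.4479, 0.132, 0.1989]
orientation: [-1.449, -0.726, 0.721]
contact_force: [12.9, -1.2, -28.9]
grip_width: 0.0148
```

Run:
```python
from h import *
o,f=snap('wrist','w4.png'); print(o['contact_force'],o['tcp_pos'],np.hypot(*(o['tcp_pos'][:2]-[0.5447,0.0599])))
snap('top','t4.png')
cv2.imwrite('pics/t4c.png',cv2.resize(cv2.imread('pics/t4.png')[150:330,250:430],None,fx=3.3,fy=3.3,interpolation=cv2.INTER_CUBIC))
```

```text
[ 12.93513755  -1.24892908 -28.89658383] [0.44789368 0.13200719 0.19889229] 0.12071002593721594
```

View pics/w4.png

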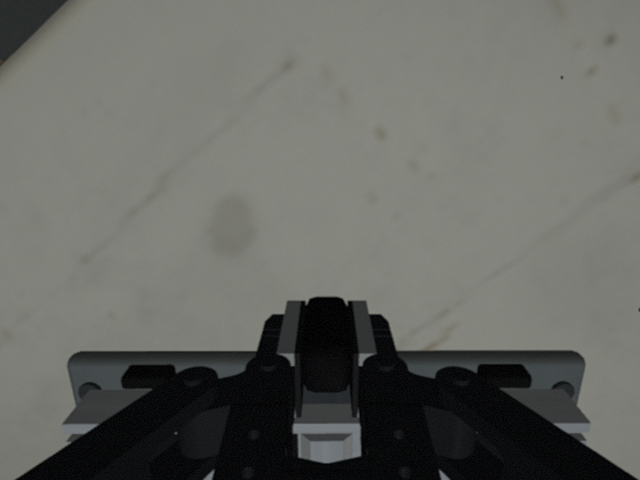

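View pics/t4c.png

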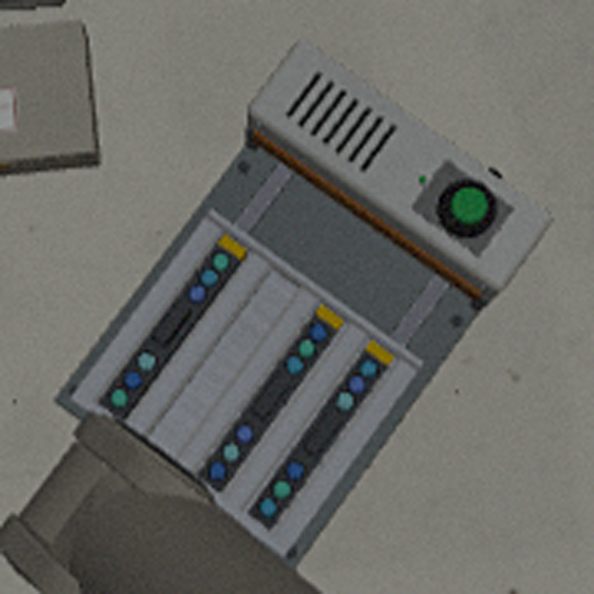

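Request:
step_arm(
  xyz=[
    [0,0.003,0],
    [0,0.003,0],
    [0,0.003,0],
    [0,0.0,0],
    [0,-0.3,0],
    [0,-0.5,-0.1],
    [0,-0.65,-0.35],
    [0,-0.65,-0.35],
    [0,-0.65,-0.35],
    [0,-0.65,-0.35],
  ],
  rotation=[
    [0,0,0],
    [0,0,0],
    [0,0,0],
    [0,0,0],
    [0,0,0],
    [0,0,0],
    [0,0,0],
    [0,0,0],
    [0,0,0],
    [0,0,0],
  ],
  grip=0.4,
)

```text
clock: 7.25
tcp_pos: [0.5304, 0.0696, 0.3937]
orientation: [-1.449, -0.725, 0.723]
contact_force: [0.6, 0.5, -0.3]
grip_width: 0.0511
```

Run:
```python
from h import *
o,f=snap('wrist','w5.png'); print(o['contact_force'],o['tcp_pos'],o['grip_width'])
```

```text
[ 0.56050756  0.49612382 -0.3407486 ] [0.5303571  0.0695703  0.39369122] 0.051112709954695336
```

View pics/w5.png

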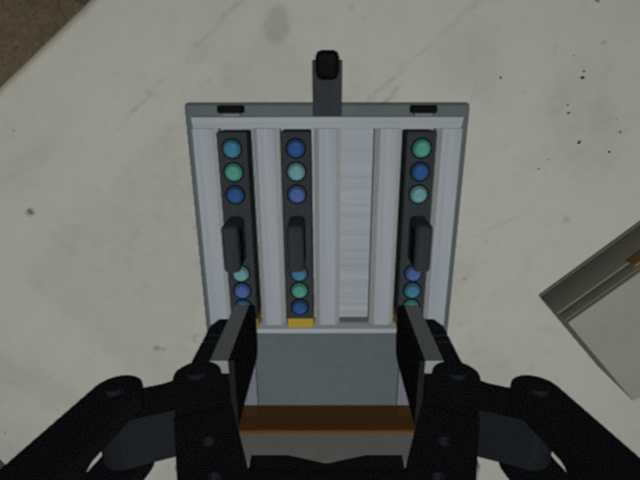

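```bash
cat >> h.py <<'E'
def bed2w(c,yawdeg,P):
    a=np.deg2rad(yawdeg); x=np.array([np.cos(a),np.sin(a)]); y=np.array([-np.sin(a),np.cos(a)])
    P=np.atleast_2d(P); return np.c_[c[0]+P[:,0]*x[0]+P[:,1]*y[0],c[1]+P[:,0]*x[1]+P[:,1]*y[1],P[:,2]+0.022]
E
python3 - <<'E'
from h import *
o,f=snap('wrist','w6.png'); im=cv2.imread('pics/w6.png')
P=plane(f,o,[[192,119],[464,119]],0.036)[:,:2]; d=P[1]-P[0]; yaw=np.degrees(np.arctan2(d[1],d[0]))-90; print(np.hypot(*d),yaw)
x=np.array([np.cos(np.deg2rad(yaw)),np.sin(np.deg2rad(yaw))])
print('from edge',P.mean(0)+0.09*x,'from grip',np.array([0.4479,0.132])+0.125*x)
P=plane(f,o,[[327,59]],0.054)[0,:2]; print('grip seen',P,P+0.125*x)
c=P+0.125*x; c=(c+np.array([0.4479,0.132])+0.125*x)/2
c=np.array([0.4479,0.132])+0.125*x
for y in (-.069,-.023,.023,.069):
    for xx in (-.018,.018):
        for dy in (-.006,.006):
            u=proj(f,o,bed2w(c,yaw,[xx,y+dy,.054]))[0]; cv2.circle(im,tuple(np.int32(u.round())),2,(0,0,255),-1)
for xx in (-.09,.09):
    for y in (-.1,.1):
        u=proj(f,o,bed2w(c,yaw,[xx,y,.014]))[0]; cv2.circle(im,tuple(np.int32(u.round())),2,(0,255,255),-1)
cv2.imwrite('pics/w6c.png',cv2.resize(im[100:350,180:480],None,fx=2.4,fy=2.4,interpolation=cv2.INTER_CUBIC))
E
```

```text
0.1996076222197765 -36.77700607223231
from edge [0.55132041 0.05541676] from grip [0.54802146 0.05716222]
grip seen [0.44727426 0.1322274 ] [0.54739572 0.05738963]
```

View pics/w6c.png

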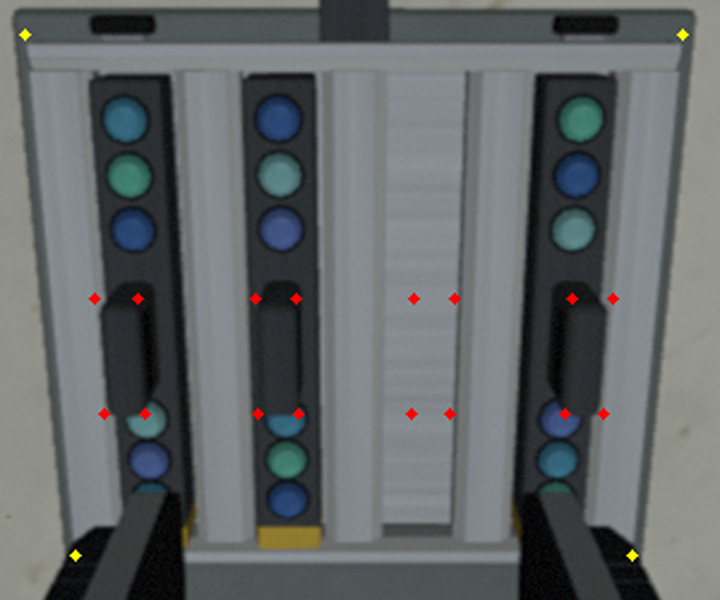

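Run:
```python
from h import *
o,f=snap('wrist','w7.png'); im=cv2.imread('pics/w7.png')
cv2.imwrite('pics/w7c.png',cv2.resize(im[108:148,180:480],None,fx=2.6,fy=8,interpolation=cv2.INTER_CUBIC))
cv2.imwrite('pics/w7d.png',cv2.resize(im[300:345,250:410],None,fx=5,fy=8,interpolation=cv2.INTER_CUBIC))
yaw=-36.75; a=np.deg2rad(yaw); x=np.array([np.cos(a),np.sin(a)]); y=np.array([-x[1],x[0]])
c0=np.array([0.5513,0.0554])
def b(uv,z):
    p=plane(f,o,uv,z)[0,:2]-c0; return (p@x*1e3).round(1),(p@y*1e3).round(1)
for v in (117,118,119,333,335,336): print('rim',v,b([327,v],.036))
for v in (129,131,318): print('floor',v,b([355,v],.022))
# tab top outlines
for q in [(280,305),(280,410),(262,350),(299,350),(103,350),(145,350),(565,350),(603,350)]:
    print('tab',q,b([180+q[0]/2.4,100+q[1]/2.4],.076))
```

```text
rim 117 (np.float64(-91.6), np.float64(-0.7))
rim 118 (np.float64(-90.9), np.float64(-0.7))
rim 119 (np.float64(-90.2), np.float64(-0.7))
rim 333 (np.float64(88.0), np.float64(-0.6))
rim 335 (np.float64(89.9), np.float64(-0.6))
rim 336 (np.float64(90.9), np.float64(-0.6))
floor 129 (np.float64(-82.1), np.float64(20.9))
floor 131 (np.float64(-80.6), np.float64(21.0))
floor 318 (np.float64(81.1), np.float64(24.4))
tab (280, 305) (np.float64(-19.4), np.float64(-21.8))
tab (280, 410) (np.float64(13.5), np.float64(-22.5))
tab (262, 350) (np.float64(-5.6), np.float64(-27.4))
tab (299, 350) (np.float64(-5.6), np.float64(-16.5))
tab (103, 350) (np.float64(-5.6), np.float64(-74.2))
tab (145, 350) (np.float64(-5.6), np.float64(-61.8))
tab (565, 350) (np.float64(-5.6), np.float64(61.8))
tab (603, 350) (np.float64(-5.6), np.float64(73.0))
```

View pics/w7c.png

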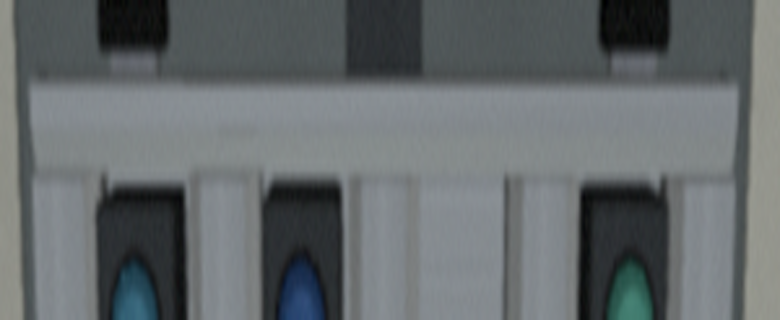

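View pics/w7d.png

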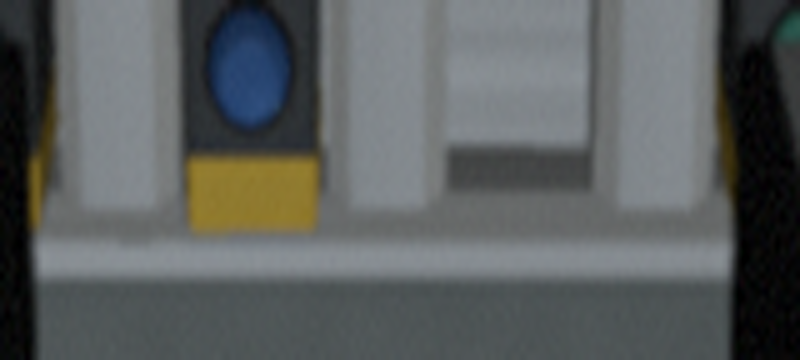

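Run:
```python
from h import *
o,f=snap('wrist','w8.png'); im=cv2.imread('pics/w8.png')
a=np.deg2rad(-36.75); x=np.array([np.cos(a),np.sin(a)]); y=np.array([-x[1],x[0]])
c0=np.array([0.551,0.0557])
def b(uv,z):
    p=plane(f,o,uv,z)[0,:2]-c0; return (p@x*1e3).round(1),(p@y*1e3).round(1)
for uv in [(296,131.5),(300,329),(282,131.5),(310.6,131.5),(287.5,325),(313.8,325),(218,132),(250,132),(406,132),(436,132)]: print(uv,b(uv,.046))
cv2.imwrite('pics/w8c.png',cv2.resize(im[205:285,210:440],None,fx=3.4,fy=6,interpolation=cv2.INTER_CUBIC)*1)
g=cv2.convertScaleAbs(cv2.imread('pics/w8c.png'),alpha=2.2); cv2.imwrite('pics/w8c.png',g)
```

```text
(296, 131.5) (np.float64(-81.4), np.float64(-22.9))
(300, 329) (np.float64(78.9), np.float64(-23.1))
(282, 131.5) (np.float64(-81.4), np.float64(-32.9))
(310.6, 131.5) (np.float64(-81.4), np.float64(-12.4))
(287.5, 325) (np.float64(75.1), np.float64(-33.4))
(313.8, 325) (np.float64(75.1), np.float64(-11.5))
(218, 132) (np.float64(-81.1), np.float64(-78.9))
(250, 132) (np.float64(-81.1), np.float64(-55.9))
(406, 132) (np.float64(-81.1), np.float64(56.0))
(436, 132) (np.float64(-81.1), np.float64(77.6))
```

View pics/w8c.png

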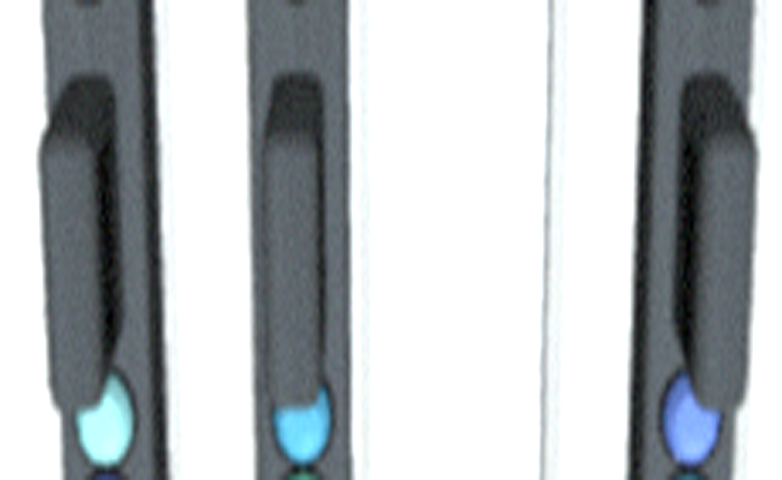

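```bash
cat >> h.py <<'E'
C0=np.array([0.551,0.0557]); BY=-36.75
def slot(x,y,z): 
    p=bed2w(C0,BY,[x,y,0])[0]; return np.array([p[0],p[1],z])
E
python3 - <<'E'
from h import *
goto(slot(-.0012,.068,.30),53.25); goto(slot(-.0012,.068,.224),53.25)
E
```

```text
t 7.45 tcp [0.5302 0.07   0.3934] F [-0.   0.3  0.7] w 0.0512 j7 0.44
xyz [ 0.2299  0.3114 -0.0792] rot [ 0.0013 -0.0001  0.0001]
t 7.45 tcp [0.5302 0.07   0.3934] F [-0.   0.3  0.7] w 0.0512 j7 0.44
xyz [ 0.2298  0.5648 -0.0787] rot [ 0.0013 -0.0001  0.0001]
```

Request:
step_arm(
  xyz=[
    [0.23,0.2,-0.079],
    [0.23,0.31,-0.079],
    [0.23,0.31,-0.079],
    [0.23,0.4,-0.079],
    [0.23,0.48,-0.079],
    [0.23,0.54,-0.079],
    [0.23,0.565,-0.079],
    [0.23,0.565,-0.079],
    [0.23,0.565,-0.079],
  ],
  rotation=[
    [0.001,0,0],
    [0.001,0,0],
    [0.001,0,0],
    [0.001,0,0],
    [0.001,0,0],
    [0.001,0,0],
    [0.001,0,0],
    [0.001,0,0],
    [0.001,0,0],
  ],
  grip=0.6,
)

```text
clock: 8.57
tcp_pos: [0.5912, 0.111, 0.2249]
orientation: [-1.447, -0.726, 0.724]
contact_force: [-0.6, 1.2, 0.1]
grip_width: 0.0341
```

Run:
```python
from h import *
o,f=snap('wrist','w9.png')
goto(slot(-.0012,.068,.224),53.25)
```

```text
t 8.62 tcp [0.5912 0.111  0.2249] F [ 0.3  1.1 -0.8] w 0.0339 j7 0.22
xyz [-0.0013  0.003   0.001 ] rot [ 0.001  -0.0001  0.0008]
```

View pics/w9.png

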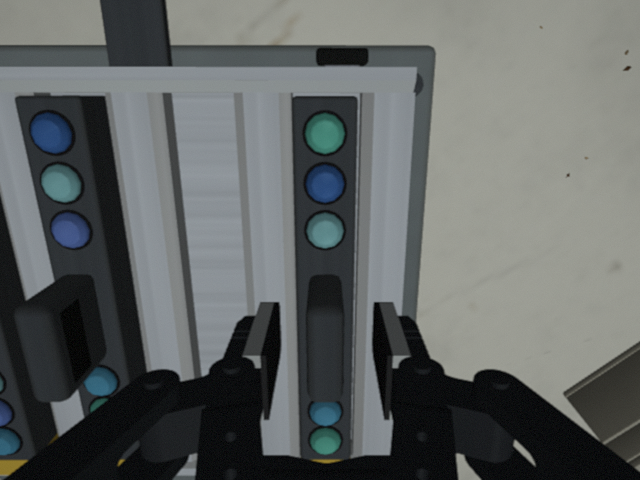

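```bash
python3 - <<'E'
from h import *
o,f=snap('wrist','w10.png'); 
a=np.deg2rad(BY); x=np.array([np.cos(a),np.sin(a)]); y=np.array([-x[1],x[0]])
def b(uv,z):
    p=plane(f,o,uv,z)[0,:2]-C0; return (p@x*1e3).round(1),(p@y*1e3).round(1)
print(b((325,97.5),.046),b((293,97.5),.046),b((357,97.5),.046),b((325,68),.036),b((417,68),.036))
E
python3 - <<'E'
import cv2
im=cv2.imread('pics/w10.png'); cv2.imwrite('pics/w10c.png',cv2.resize(im[30:130,250:450],None,fx=4,fy=6,interpolation=cv2.INTER_CUBIC))
E
```

```text
(np.float64(-80.2), np.float64(68.1)) (np.float64(-80.2), np.float64(57.6)) (np.float64(-80.2), np.float64(78.6)) (np.float64(-89.8), np.float64(68.1)) (np.float64(-89.8), np.float64(99.6))
```

View pics/w10c.png

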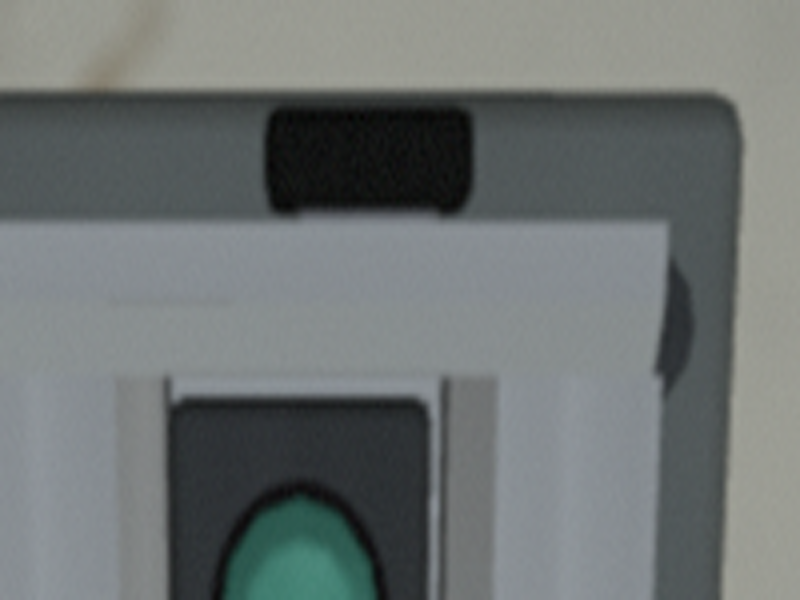

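Request:
step_arm(
  xyz=[
    [0,0,0],
    [0,0,0],
    [0,0,0],
    [0,0,0],
    [0,0,0],
  ],
  rotation=[
    [0,0,0],
    [0,0,0],
    [0,0,0],
    [0,0,0],
    [0,0,0],
  ],
  grip=1,
  force=60,
)

```text
clock: 9.3
tcp_pos: [0.5914, 0.1111, 0.2253]
orientation: [-1.448, -0.727, 0.723]
contact_force: [-0.3, -0.1, 5.0]
grip_width: 0.011
```

Request:
step_arm(
  xyz=[
    [0,-0.03,0],
    [0,-0.08,0],
    [0,-0.14,0],
    [0,-0.2,0],
    [0,-0.25,0],
    [0,-0.25,0],
    [0,-0.25,0],
  ],
  rotation=[
    [0,0,0],
    [0,0,0],
    [0,0,0],
    [0,0,0],
    [0,0,0],
    [0,0,0],
    [0,0,0],
  ],
)

```text
clock: 10.18
tcp_pos: [0.591, 0.1108, 0.2999]
orientation: [-1.448, -0.726, 0.724]
contact_force: [-0.6, 0.2, -1.5]
grip_width: 0.0111
```

Run:
```python
from h import *
o,f=snap('wrist','w11.png'); print(o['joints'].round(2))
goto(slot(-.0003,.0686,.30),53.25)
```

```text
[ 0.21  0.56 -0.67  1.8   0.42  0.93  0.28]
t 10.22 tcp [0.5909 0.1109 0.2996] F [-0.5 -0.4 -1.2] w 0.0114 j7 0.28
xyz [ 0.0017 -0.0012 -0.0025] rot [ 0.0008 -0.0002  0.0004]
```

View pics/w11.png

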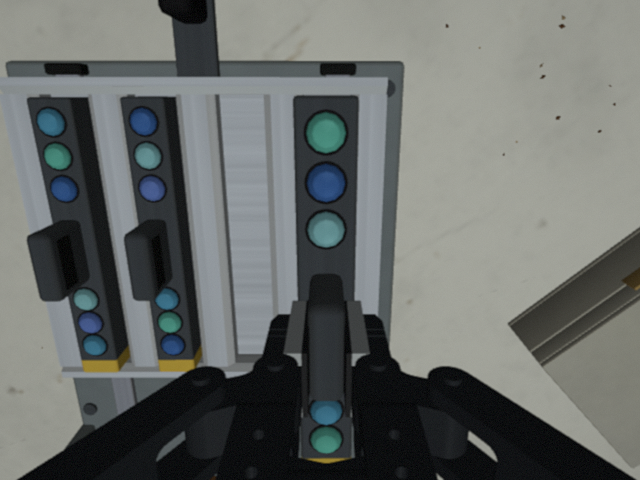

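Request:
step_arm(
  xyz=[
    [0,0,0],
    [0,0,0],
    [0,0,0],
    [0,0,0],
    [0,0,0],
    [0,0,0],
    [0,0,0],
    [0,0,0],
    [0,0,0],
    [0,0,0],
  ],
  rotation=[
    [0,0.11,0],
    [0,0.22,0],
    [0,0.33,0],
    [0,0.44,0],
    [0,0.55,0],
    [0,0.66,0],
    [0,0.77,0],
    [0,0.88,0],
    [0,1,0],
    [0,1,0],
  ],
)

```text
clock: 11.48
tcp_pos: [0.5906, 0.1111, 0.2989]
orientation: [-1.513, 0.501, -0.501]
contact_force: [-0.3, 1.1, -1.8]
grip_width: 0.0108
```

Run:
```python
from h import *
print(r.get_obs()['joints'].round(2))
goto(slot(-.0003,.0686,.30),-126.75)
```

```text
[-0.06  0.49 -0.3   1.81  0.19  0.86 -1.09]
t 11.47 tcp [0.5906 0.1111 0.2989] F [-0.3  1.1 -1.8] w 0.0108 j7 -1.09
xyz [ 0.0037 -0.0037  0.0019] rot [0.0000e+00 1.0011e+00 7.0000e-04]
```

Request:
step_arm(
  xyz=[
    [0.004,-0.004,0.002],
    [0.004,-0.004,0.002],
    [0.004,-0.004,0.002],
    [0.004,-0.004,0.002],
    [0.004,-0.004,0.002],
    [0.004,-0.004,0.002],
    [0.004,-0.004,0.002],
    [0.004,-0.004,0.002],
    [0.004,-0.004,0.002],
    [0.004,-0.004,0.002],
  ],
  rotation=[
    [0,0.11,0],
    [0,0.22,0],
    [0,0.33,0],
    [0,0.44,0],
    [0,0.55,0],
    [0,0.66,0],
    [0,0.77,0],
    [0,0.88,0],
    [0,1,0],
    [0,1,0],
  ],
)

```text
clock: 12.72
tcp_pos: [0.5917, 0.1111, 0.2996]
orientation: [-0.841, 1.659, -1.661]
contact_force: [0.4, 1.0, -1.1]
grip_width: 0.0106
```

Run:
```python
from h import *
o,f=snap('wrist','w12.png'); print(o['joints'].round(2))
goto(slot(-.0003,.0686,.24),-126.75)
```

```text
[-0.34  0.47  0.06  1.83 -0.04  0.84 -2.46]
t 12.78 tcp [0.5917 0.1111 0.2996] F [-0.4 -0.1 -1.5] w 0.0109 j7 -2.46
xyz [0.0002 0.1987 0.0006] rot [-0.0002  0.0053  0.001 ]
```

View pics/w12.png

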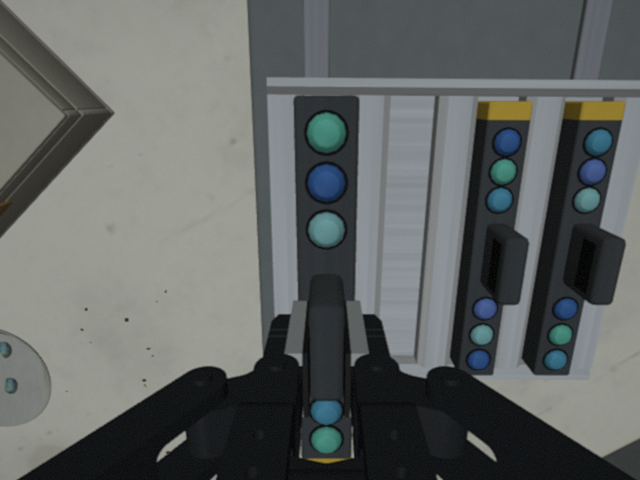

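Run:
```python
from h import *
o,f=snap('wrist','w13.png'); 
a=np.deg2rad(BY); x=np.array([np.cos(a),np.sin(a)]); y=np.array([-x[1],x[0]])
def b(uv,z):
    p=plane(f,o,uv,z)[0,:2]-C0; return (p@x*1e3).round(1),(p@y*1e3).round(1)
print('edge',b((269,78.5),.036),b((600,81.5),.036)); print('held bar end',b((326,97),.046+.0755))
print('other bars ends',b((505,102),.046),b((594,102),.046))
im=cv2.imread('pics/w13.png'); cv2.imwrite('pics/w13c.png',cv2.resize(im[60:130,250:450],None,fx=4,fy=8,interpolation=cv2.INTER_CUBIC))
```

```text
edge (np.float64(88.9), np.float64(98.0)) (np.float64(88.9), np.float64(-71.0))
held bar end (np.float64(79.9), np.float64(69.0))
other bars ends (np.float64(78.6), np.float64(-19.8)) (np.float64(78.9), np.float64(-63.9))
```

View pics/w13c.png

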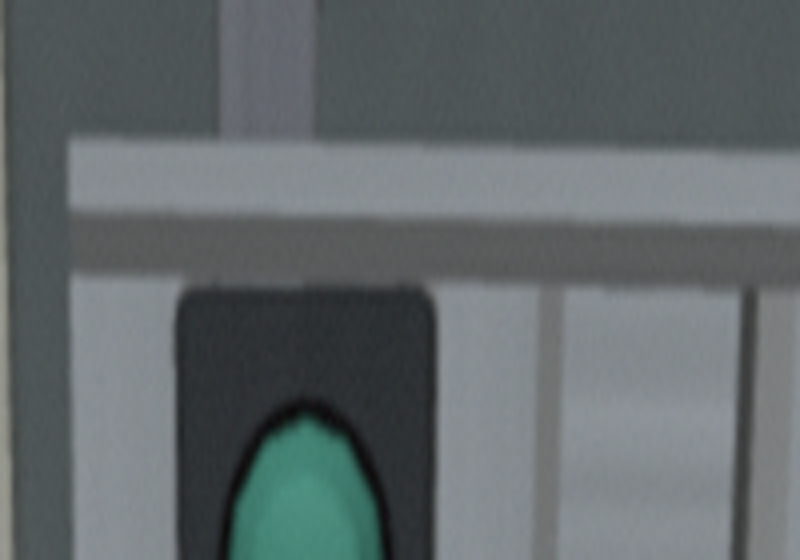

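Request:
step_arm(
  xyz=[
    [0,0.05,0],
    [0,0.1,0],
    [0,0.15,0],
    [0,0.18,0],
    [0,0.2,0],
    [0,0.215,0],
    [0,0.23,0],
    [0,0.24,0],
    [0,0.245,0],
    [0,0.245,0],
  ],
  rotation=[
    [0,0.005,0],
    [0,0.005,0],
    [0,0.005,0],
    [0,0.005,0],
    [0,0.005,0],
    [0,0.005,0],
    [0,0.005,0],
    [0,0.005,0],
    [0,0.005,0],
    [0,0.005,0],
  ],
)

```text
clock: 14.08
tcp_pos: [0.5918, 0.1109, 0.2263]
orientation: [-0.835, 1.664, -1.665]
contact_force: [-0.3, 0.0, -1.1]
grip_width: 0.0105
```

Run:
```python
from h import *
o,f=snap('wrist','w14.png')
goto(slot(-.0003,.0683,.225),-126.75)
```

```text
t 14.12 tcp [0.5918 0.1109 0.2264] F [ 0.1 -0.4 -2.6] w 0.0109 j7 -2.46
xyz [0.0012 0.0045 0.0001] rot [-0.0003 -0.      0.0007]
```

View pics/w14.png

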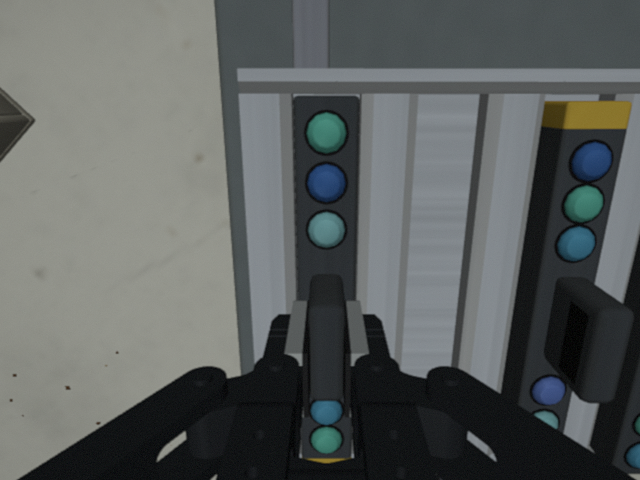

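Request:
step_arm(
  xyz=[
    [0,0.004,0],
    [0,0.006,0],
    [0,0.006,0],
  ],
  rotation=[
    [0,0,0],
    [0,0,0],
    [0,0,0],
  ],
)

```text
clock: 14.5
tcp_pos: [0.592, 0.111, 0.2253]
orientation: [-0.834, 1.663, -1.665]
contact_force: [-2.6, -0.9, 4.2]
grip_width: 0.0106
```

Request:
step_arm(
  xyz=[
    [0,0,0],
    [0,0,0],
    [0,0,0],
    [0,-0.05,0],
    [0,-0.15,0],
    [0,-0.25,0],
    [0,-0.25,0],
    [0,-0.25,0],
  ],
  rotation=[
    [0,0,0],
    [0,0,0],
    [0,0,0],
    [0,0,0],
    [0,0,0],
    [0,0,0],
    [0,0,0],
    [0,0,0],
  ],
  grip=0.6,
)

```text
clock: 15.5
tcp_pos: [0.5918, 0.1109, 0.3005]
orientation: [-0.834, 1.663, -1.665]
contact_force: [-0.6, 0.7, -0.1]
grip_width: 0.034
```

Run:
```python
from h import *
o,f=snap('wrist','w15.png')
goto(slot(-.0003,-.0225,.30),-126.75)
```

```text
t 15.55 tcp [0.5916 0.1109 0.2999] F [ 0.2  0.6 -0.6] w 0.034 j7 -2.47
xyz [ 0.3035 -0.      0.0008] rot [-0.     -0.0001  0.0009]
```

View pics/w15.png

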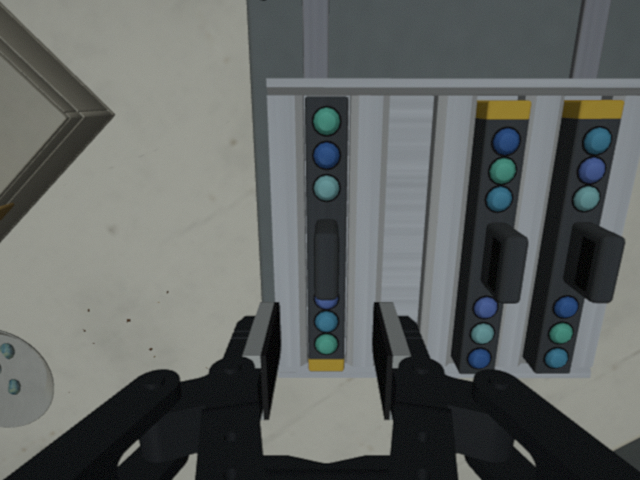

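Request:
step_arm(
  xyz=[
    [0.2,0,-0.002],
    [0.304,0,-0.002],
    [0.304,0,-0.002],
    [0.304,0.05,-0.002],
    [0.304,0.12,-0.002],
    [0.304,0.18,-0.002],
    [0.304,0.22,-0.002],
    [0.304,0.245,-0.002],
    [0.304,0.25,-0.002],
    [0.304,0.25,-0.002],
  ],
  rotation=[
    [0,0,0],
    [0,0,0],
    [0,0,0],
    [0,0,0],
    [0,0,0],
    [0,0,0],
    [0,0,0],
    [0,0,0],
    [0,0,0],
    [0,0,0],
  ],
)

```text
clock: 16.8
tcp_pos: [0.5367, 0.0382, 0.2253]
orientation: [-0.835, 1.663, -1.665]
contact_force: [0.0, 0.3, 0.5]
grip_width: 0.0345
```

Run:
```python
from h import *
o,f=snap('wrist','w16.png')
goto(slot(-.001,-.0225,.2245),-126.75)
a=np.deg2rad(BY); x=np.array([np.cos(a),np.sin(a)]); y=np.array([-x[1],x[0]])
for v in (95,96,97,98,99): 
    p=plane(f,o,(326,v),.046)[0,:2]-C0; print(v,(p@x*1e3).round(1),(p@y*1e3).round(1))
```

```text
t 16.85 tcp [0.5367 0.0382 0.2254] F [-0.2 -0.8  0.8] w 0.0342 j7 -2.36
xyz [-0.0002  0.0031 -0.0002] rot [-0.0005 -0.0001  0.0005]
95 80.1 -22.8
96 79.8 -22.8
97 79.5 -22.8
98 79.2 -22.8
99 78.9 -22.8
```

View pics/w16.png

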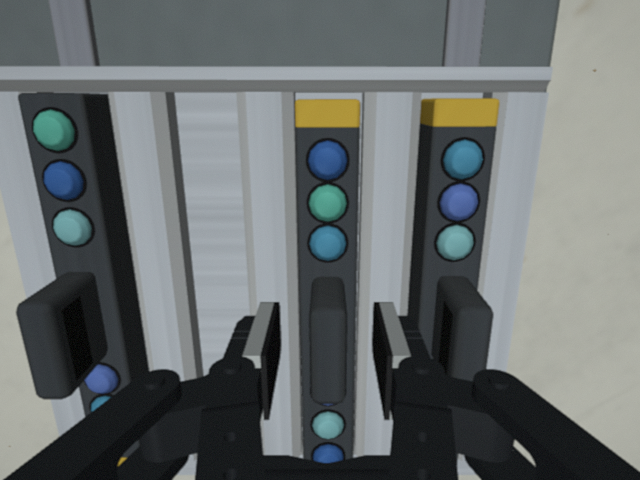

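Request:
step_arm(
  xyz=[
    [0,0,0],
    [0,0,0],
    [0,0,0],
    [0,0,0],
    [0,0,0],
  ],
  rotation=[
    [0,0,0],
    [0,0,0],
    [0,0,0],
    [0,0,0],
    [0,0,0],
  ],
  grip=1,
  force=60,
)

```text
clock: 17.48
tcp_pos: [0.537, 0.0382, 0.226]
orientation: [-0.833, 1.663, -1.665]
contact_force: [-0.9, 0.4, 5.4]
grip_width: 0.0108
```

Request:
step_arm(
  xyz=[
    [0,-0.03,0],
    [0,-0.08,0],
    [0,-0.14,0],
    [0,-0.2,0],
    [0,-0.25,0],
    [0,-0.25,0],
    [0,-0.25,0],
  ],
  rotation=[
    [0,0,0],
    [0,0,0],
    [0,0,0],
    [0,0,0],
    [0,0,0],
    [0,0,0],
    [0,0,0],
  ],
)

```text
clock: 18.35
tcp_pos: [0.5366, 0.0383, 0.3007]
orientation: [-0.834, 1.663, -1.665]
contact_force: [0.9, 0.5, -3.9]
grip_width: 0.0108
```

Run:
```python
from h import *
o,f=snap('wrist','w17.png')
goto(slot(-.000,-.023,.3),-36.75)
```

```text
t 18.4 tcp [0.5366 0.0383 0.3004] F [ 0.4 -0.1 -2.6] w 0.0107 j7 -2.36
xyz [0.0013 0.0013 0.0038] rot [ 2.0000e-04 -1.0002e+00  7.0000e-04]
```

View pics/w17.png

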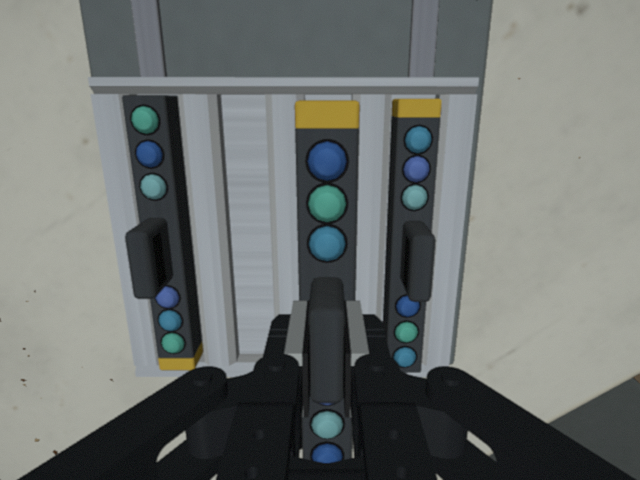

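Bar 2 is held level above its slot. Turn it back (ccw).

Request:
step_arm(
  xyz=[
    [0,0,0],
    [0,0,0],
    [0,0,0],
    [0,0,0],
    [0,0,0],
    [0,0,0],
    [0,0,0],
    [0,0,0],
    [0,0,0],
    [0,0,0],
  ],
  rotation=[
    [0,-0.11,0],
    [0,-0.22,0],
    [0,-0.33,0],
    [0,-0.44,0],
    [0,-0.55,0],
    [0,-0.66,0],
    [0,-0.77,0],
    [0,-0.88,0],
    [0,-1,0],
    [0,-1,0],
  ],
)

```text
clock: 19.65
tcp_pos: [0.5363, 0.038, 0.2996]
orientation: [-1.513, 0.505, -0.503]
contact_force: [0.2, 0.5, -2.2]
grip_width: 0.0109
```

Request:
step_arm(
  xyz=[
    [0,0,0],
    [0,0,0],
    [0,0,0],
    [0,0,0],
    [0,0,0],
    [0,0,0],
    [0,0,0],
    [0,0,0],
    [0,0,0],
    [0,0,0],
  ],
  rotation=[
    [0,-0.11,0],
    [0,-0.22,0],
    [0,-0.33,0],
    [0,-0.44,0],
    [0,-0.55,0],
    [0,-0.66,0],
    [0,-0.77,0],
    [0,-0.88,0],
    [0,-1,0],
    [0,-1,0],
  ],
)

```text
clock: 20.9
tcp_pos: [0.5362, 0.0377, 0.2991]
orientation: [-1.447, -0.717, 0.722]
contact_force: [-0.3, 0.1, -2.3]
grip_width: 0.0107
```

Run:
```python
from h import *
o,f=snap('wrist','w18.png')
goto(slot(-.0003,-.0233,.226),53.25)
```

```text
t 20.95 tcp [0.5362 0.0377 0.2991] F [ 0.   0.4 -1.6] w 0.0107 j7 0.42
xyz [ 0.0003  0.2438 -0.0031] rot [-0.0012 -0.0056 -0.0013]
```

View pics/w18.png

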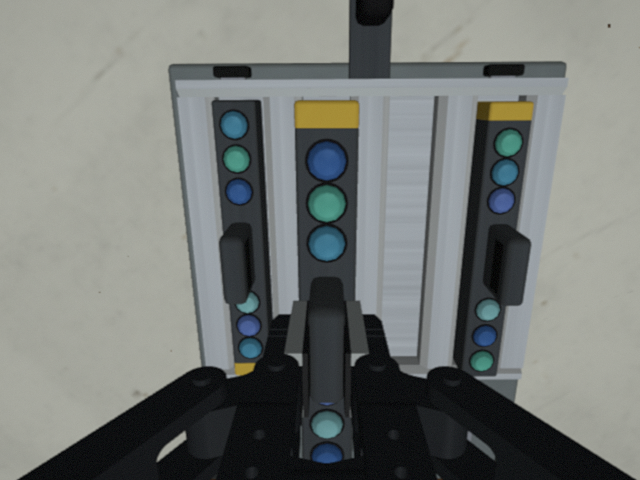

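Request:
step_arm(
  xyz=[
    [0,0.05,-0.003],
    [0,0.1,-0.003],
    [0,0.15,-0.003],
    [0,0.18,-0.003],
    [0,0.2,-0.003],
    [0,0.215,-0.003],
    [0,0.23,-0.003],
    [0,0.24,-0.003],
    [0,0.246,-0.003],
    [0,0.246,-0.003],
  ],
  rotation=[
    [-0.001,-0.006,-0.001],
    [-0.001,-0.006,-0.001],
    [-0.001,-0.006,-0.001],
    [-0.001,-0.006,-0.001],
    [-0.001,-0.006,-0.001],
    [-0.001,-0.006,-0.001],
    [-0.001,-0.006,-0.001],
    [-0.001,-0.006,-0.001],
    [-0.001,-0.006,-0.001],
    [-0.001,-0.006,-0.001],
  ],
)

```text
clock: 22.2
tcp_pos: [0.5369, 0.0372, 0.226]
orientation: [-1.447, -0.725, 0.726]
contact_force: [-1.3, -0.4, 4.3]
grip_width: 0.0108
```

Contact at the expected floor height (4 N). Release and rise.

Request:
step_arm(
  xyz=[
    [0,0,0],
    [0,0,0],
    [0,0,0],
    [0,-0.05,0],
    [0,-0.15,0],
    [0,-0.25,0],
    [0,-0.25,0],
    [0,-0.25,0],
  ],
  rotation=[
    [0,0,0],
    [0,0,0],
    [0,0,0],
    [0,0,0],
    [0,0,0],
    [0,0,0],
    [0,0,0],
    [0,0,0],
  ],
  grip=0.6,
)

```text
clock: 23.2
tcp_pos: [0.5367, 0.037, 0.3011]
orientation: [-1.447, -0.725, 0.726]
contact_force: [0.6, 0.0, -0.4]
grip_width: 0.0342
```

Run:
```python
from h import *
o,f=snap('wrist','w19.png')
goto(slot(-.001,-.0683,.225),53.25)
```

```text
t 23.25 tcp [0.5366 0.037  0.3006] F [-0.3 -0.3  0.5] w 0.0339 j7 0.43
xyz [-0.1487  0.2523  0.0021] rot [-0.0001  0.0003 -0.0008]
```

View pics/w19.png

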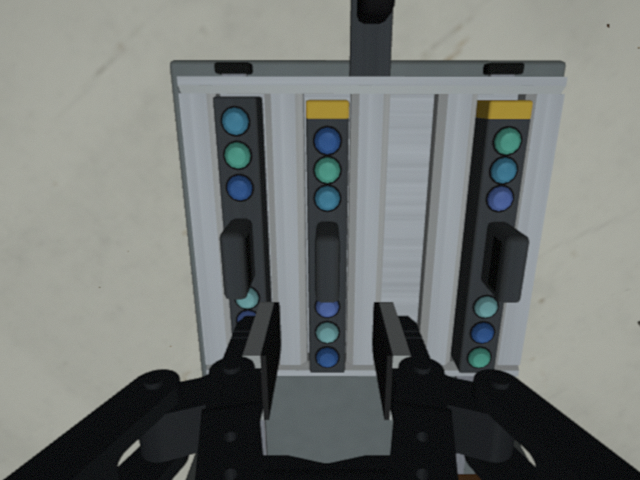

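Request:
step_arm(
  xyz=[
    [-0.149,0,0.002],
    [-0.149,0,0.002],
    [-0.149,0.05,0.002],
    [-0.149,0.12,0.002],
    [-0.149,0.18,0.002],
    [-0.149,0.22,0.002],
    [-0.149,0.245,0.002],
    [-0.149,0.252,0.002],
    [-0.149,0.252,0.002],
  ],
  rotation=[
    [0,0,0],
    [0,0,0],
    [0,0,0],
    [0,0,0],
    [0,0,0],
    [0,0,0],
    [0,0,0],
    [0,0,0],
    [0,0,0],
  ],
)

```text
clock: 24.38
tcp_pos: [0.5095, 0.0015, 0.2254]
orientation: [-1.447, -0.725, 0.726]
contact_force: [0.4, -0.0, -0.5]
grip_width: 0.0344
```

Run:
```python
from h import *
o,f=snap('wrist','w20.png')
goto(slot(-.001,-.0683,.225),53.25)
a=np.deg2rad(BY); x=np.array([np.cos(a),np.sin(a)]); y=np.array([-x[1],x[0]])
for v in (95,97,99): 
    p=plane(f,o,(326,v),.046)[0,:2]-C0; print(v,(p@x*1e3).round(1),(p@y*1e3).round(1))
```

```text
t 24.43 tcp [0.5095 0.0015 0.2255] F [-0.9  0.3  0. ] w 0.034 j7 0.4
xyz [-0.0002  0.0018  0.0006] rot [ 0.0004  0.0002 -0.0005]
95 -81.2 -68.7
97 -80.6 -68.7
99 -79.9 -68.7
```

View pics/w20.png

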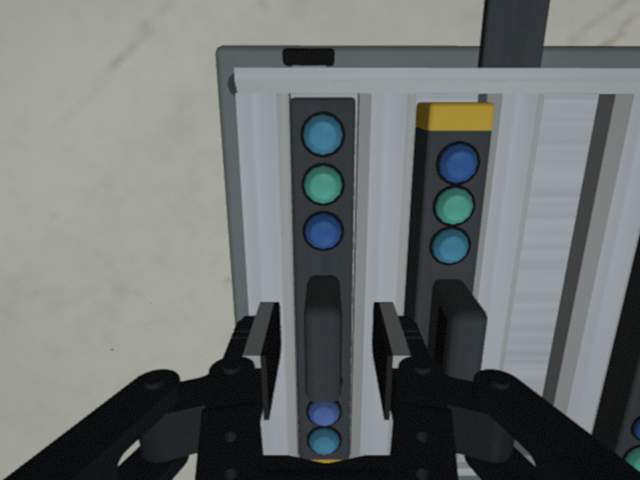

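Request:
step_arm(
  xyz=[
    [-0.002,0,0],
    [-0.002,0,0],
    [-0.002,0,0],
    [-0.002,0,0],
    [-0.002,0,0],
  ],
  rotation=[
    [0,0,0],
    [0,0,0],
    [0,0,0],
    [0,0,0],
    [0,0,0],
  ],
  grip=1,
  force=60,
)

```text
clock: 25.05
tcp_pos: [0.5094, 0.001, 0.2261]
orientation: [-1.448, -0.726, 0.725]
contact_force: [-1.7, -0.8, 5.8]
grip_width: 0.0107
```

Request:
step_arm(
  xyz=[
    [0,-0.03,0],
    [0,-0.08,0],
    [0,-0.14,0],
    [0,-0.2,0],
    [0,-0.25,0],
    [0,-0.25,0],
    [0,-0.25,0],
  ],
  rotation=[
    [0,0,0],
    [0,0,0],
    [0,0,0],
    [0,0,0],
    [0,0,0],
    [0,0,0],
    [0,0,0],
  ],
)

```text
clock: 25.92
tcp_pos: [0.5091, 0.0009, 0.3008]
orientation: [-1.448, -0.725, 0.726]
contact_force: [-0.3, -0.4, -2.8]
grip_width: 0.0108
```

Run:
```python
from h import *
o,f=snap('wrist','w21.png'); print(o['joints'].round(2))
goto(slot(-.0003,-.069,.30),-36.75)
```

```text
[ 0.4   0.41 -0.64  2.01  0.33  0.82  0.5 ]
t 25.98 tcp [0.509  0.001  0.3005] F [-0.2  0.1 -2.8] w 0.0108 j7 0.5
xyz [-0.0001  0.0017 -0.002 ] rot [ 1.0000e-03  1.0001e+00 -4.0000e-04]
```

View pics/w21.png

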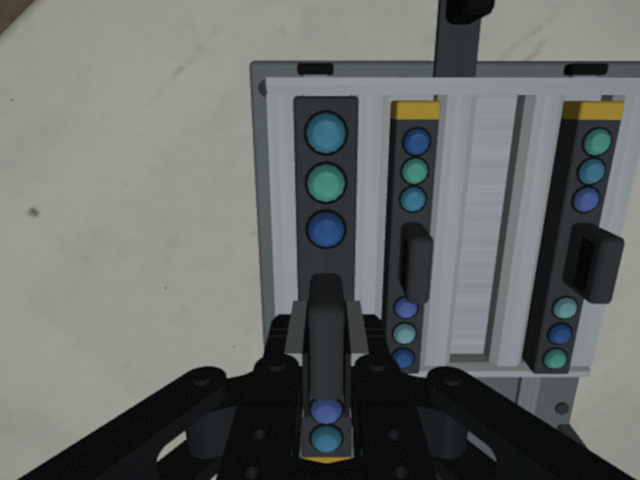

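Held level; turn it.

Request:
step_arm(
  xyz=[
    [0,0,0],
    [0,0,0],
    [0,0,0],
    [0,0,0],
    [0,0,0],
    [0,0,0],
    [0,0,0],
    [0,0,0],
    [0,0,0],
    [0,0,0],
  ],
  rotation=[
    [0,0.11,0],
    [0,0.22,0],
    [0,0.33,0],
    [0,0.44,0],
    [0,0.55,0],
    [0,0.66,0],
    [0,0.77,0],
    [0,0.88,0],
    [0,1,0],
    [0,1,0],
  ],
)

```text
clock: 27.22
tcp_pos: [0.5087, 0.0012, 0.2998]
orientation: [-1.515, 0.501, -0.5]
contact_force: [1.3, -0.5, -2.8]
grip_width: 0.0109
```

Request:
step_arm(
  xyz=[
    [0,0,0],
    [0,0,0],
    [0,0,0],
    [0,0,0],
    [0,0,0],
    [0,0,0],
    [0,0,0],
    [0,0,0],
    [0,0,0],
    [0,0,0],
  ],
  rotation=[
    [0,0.11,0],
    [0,0.22,0],
    [0,0.33,0],
    [0,0.44,0],
    [0,0.55,0],
    [0,0.66,0],
    [0,0.77,0],
    [0,0.88,0],
    [0,1,0],
    [0,1,0],
  ],
)

```text
clock: 28.48
tcp_pos: [0.5087, 0.0014, 0.2994]
orientation: [-0.843, 1.659, -1.66]
contact_force: [-0.8, -0.6, -2.5]
grip_width: 0.011
```

Run:
```python
from h import *
o,f=snap('wrist','w22.png'); print(o['joints'].round(2))
goto(slot(-.0003,-.0693,.2255),-126.75)
```

```text
[-0.16  0.34  0.04  2.05 -0.02  0.76 -2.31]
t 28.52 tcp [0.5087 0.0014 0.2995] F [-0.  -0.5 -2.3] w 0.0108 j7 -2.31
xyz [0.0008 0.2466 0.004 ] rot [0.0005 0.0057 0.002 ]
```

View pics/w22.png

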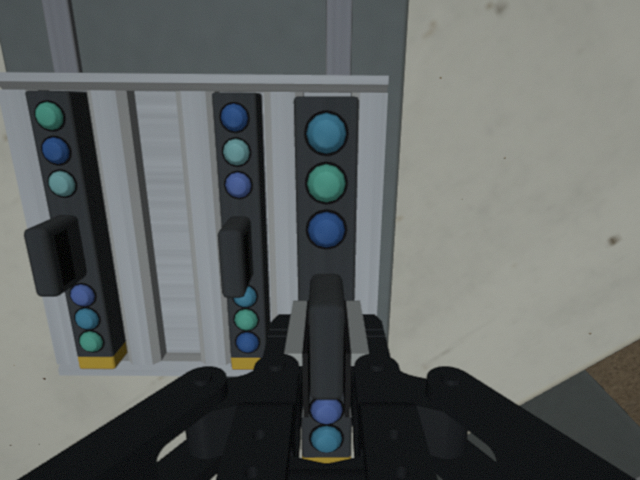

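Request:
step_arm(
  xyz=[
    [0.001,0.05,0.004],
    [0.001,0.1,0.004],
    [0.001,0.15,0.004],
    [0.001,0.18,0.004],
    [0.001,0.2,0.004],
    [0.001,0.215,0.004],
    [0.001,0.23,0.004],
    [0.001,0.24,0.004],
    [0.001,0.246,0.004],
    [0.001,0.248,0.004],
    [0.001,0.248,0.004],
  ],
  rotation=[
    [0,0.006,0.002],
    [0,0.006,0.002],
    [0,0.006,0.002],
    [0,0.006,0.002],
    [0,0.006,0.002],
    [0,0.006,0.002],
    [0,0.006,0.002],
    [0,0.006,0.002],
    [0,0.006,0.002],
    [0,0.006,0.002],
    [0,0.006,0.002],
  ],
)

```text
clock: 29.9
tcp_pos: [0.5095, 0.0002, 0.226]
orientation: [-0.833, 1.665, -1.664]
contact_force: [-2.4, -0.7, 6.7]
grip_width: 0.0106
```

Request:
step_arm(
  xyz=[
    [0,0,0],
    [0,0,0],
    [0,0,0],
    [0,-0.05,0],
    [0,-0.15,0],
    [0,-0.25,0],
    [0,-0.4,0],
    [0,-0.4,0],
    [0,-0.4,0],
  ],
  rotation=[
    [0,0,0],
    [0,0,0],
    [0,0,0],
    [0,0,0],
    [0,0,0],
    [0,0,0],
    [0,0,0],
    [0,0,0],
    [0,0,0],
  ],
  grip=0.6,
)

```text
clock: 31.02
tcp_pos: [0.5092, 0.0001, 0.3463]
orientation: [-0.833, 1.664, -1.664]
contact_force: [0.1, -0.6, -0.6]
grip_width: 0.0341
```

Request:
step_arm(
  xyz=[
    [0,0,0],
    [0,0,0],
    [0,0,0],
    [0,0,0],
    [0,0,0],
    [0,0,0],
    [0,0,0],
    [0,0,0],
    [0,0,0],
    [0,0,0],
  ],
  rotation=[
    [0,-0.11,0],
    [0,-0.22,0],
    [0,-0.33,0],
    [0,-0.44,0],
    [0,-0.55,0],
    [0,-0.66,0],
    [0,-0.77,0],
    [0,-0.88,0],
    [0,-1,0],
    [0,-1,0],
  ],
  grip=0.3,
)

```text
clock: 32.28
tcp_pos: [0.5087, -0.0001, 0.3452]
orientation: [-1.511, 0.506, -0.502]
contact_force: [0.5, -0.4, 0.0]
grip_width: 0.0597
```

Run:
```python
from h import *
goto(slot(-.09,0,.39),53.25)
snap('top','t5.png')
cv2.imwrite('pics/t5c.png',cv2.resize(cv2.imread('pics/t5.png')[150:330,250:430],None,fx=3.3,fy=3.3,interpolation=cv2.INTER_CUBIC))
```

```text
t 32.27 tcp [ 5.087e-01 -1.000e-04  3.452e-01] F [ 0.5 -0.4  0. ] w 0.0597 j7 -0.85
xyz [-0.2992 -0.149   0.2325] rot [-7.0000e-04 -1.0015e+00 -1.3000e-03]
```

View pics/t5c.png

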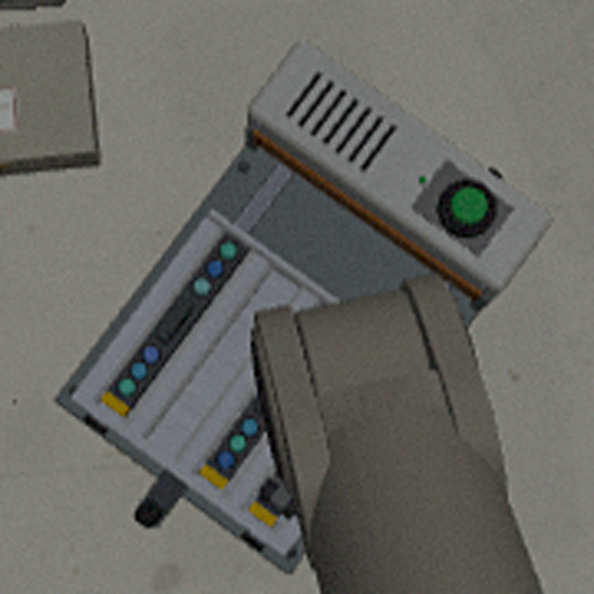

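Request:
step_arm(
  xyz=[
    [-0.1,-0.1,0.1],
    [-0.2,-0.15,0.2],
    [-0.3,-0.15,0.232],
    [-0.3,-0.15,0.232],
    [-0.3,-0.15,0.232],
    [-0.3,-0.15,0.232],
    [-0.3,-0.15,0.232],
    [-0.3,-0.15,0.232],
    [-0.3,-0.15,0.232],
    [-0.3,-0.15,0.232],
  ],
  rotation=[
    [0,-0.11,0],
    [0,-0.22,0],
    [0,-0.33,0],
    [0,-0.44,0],
    [0,-0.55,0],
    [0,-0.66,0],
    [0,-0.77,0],
    [0,-0.88,0],
    [0,-1,0],
    [0,-1,0],
  ],
)

```text
clock: 33.58
tcp_pos: [0.4788, 0.1095, 0.39]
orientation: [-1.447, -0.716, 0.72]
contact_force: [-0.5, -0.0, 0.8]
grip_width: 0.0599
```

Run:
```python
from h import *
o,f=snap('wrist','w23.png')
goto([0.449,0.1325,.197],53.25)
snap('top','t6.png')
cv2.imwrite('pics/t6c.png',cv2.resize(cv2.imread('pics/t6.png')[150:330,250:430],None,fx=3.3,fy=3.3,interpolation=cv2.INTER_CUBIC))
```

```text
t 33.62 tcp [0.4788 0.1095 0.3901] F [-0.3  1.4  0.3] w 0.06 j7 0.43
xyz [0.0012 0.644  0.124 ] rot [-0.0014 -0.0068 -0.0006]
```

View pics/w23.png

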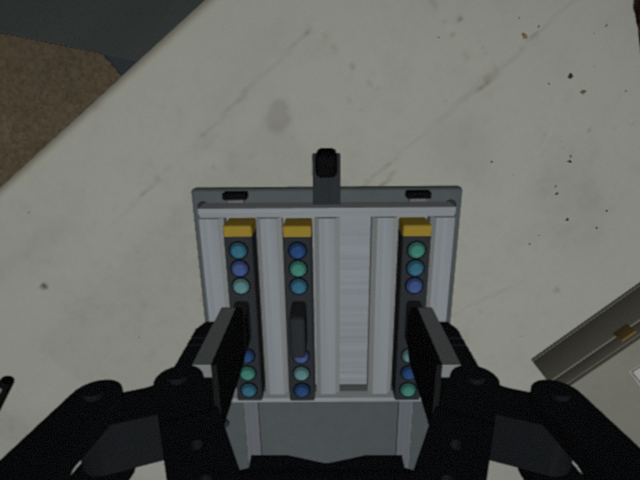

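View pics/t6c.png

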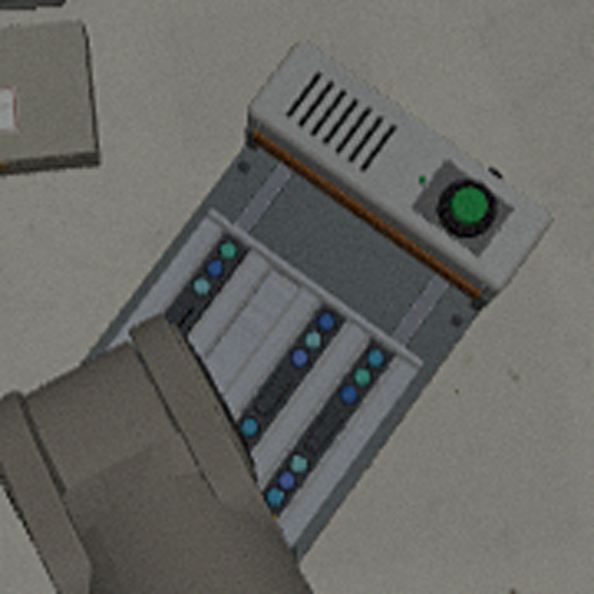

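Request:
step_arm(
  xyz=[
    [0.001,0,0.124],
    [0.001,0.1,0.124],
    [0.001,0.25,0.124],
    [0.001,0.4,0.124],
    [0.001,0.5,0.124],
    [0.001,0.58,0.124],
    [0.001,0.62,0.124],
    [0.001,0.635,0.124],
    [0.001,0.638,0.124],
    [0.001,0.638,0.124],
  ],
  rotation=[
    [0,-0.006,0],
    [0,-0.006,0],
    [0,-0.006,0],
    [0,-0.006,0],
    [0,-0.006,0],
    [0,-0.006,0],
    [0,-0.006,0],
    [0,-0.006,0],
    [0,-0.006,0],
    [0,-0.006,0],
  ],
)

```text
clock: 34.92
tcp_pos: [0.4494, 0.1326, 0.1995]
orientation: [-1.446, -0.724, 0.724]
contact_force: [0.2, -0.2, 0.8]
grip_width: 0.0598
```

Run:
```python
from h import *
o,f=snap('wrist','w24.png')
goto([0.449,0.1325,.198],53.25)
```

```text
t 34.98 tcp [0.4493 0.1326 0.1996] F [0.2 0.2 0.7] w 0.0596 j7 0.14
xyz [-0.0008  0.0052  0.0008] rot [-0.0008 -0.0008  0.0002]
```

View pics/w24.png

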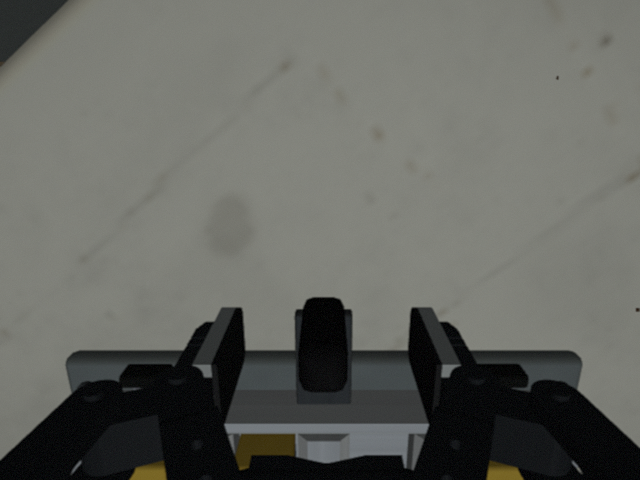

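Grip centred between jaws; close and push home (tool −z).

Request:
step_arm(
  xyz=[
    [0,0,0],
    [0,0,0],
    [0,0,0],
    [0,0,0],
    [0,0,0],
    [0,0,0],
  ],
  rotation=[
    [0,0,0],
    [0,0,0],
    [0,0,0],
    [0,0,0],
    [0,0,0],
    [0,0,0],
  ],
  grip=1,
  force=40,
)

```text
clock: 35.72
tcp_pos: [0.449, 0.1319, 0.1998]
orientation: [-1.447, -0.722, 0.725]
contact_force: [-2.8, -3.2, 7.5]
grip_width: 0.0151
```

Request:
step_arm(
  xyz=[
    [0,0,-0.03],
    [0,0,-0.06],
    [0,0,-0.1],
    [0,0,-0.14],
    [0,0,-0.18],
    [0,0,-0.22],
    [0,0,-0.26],
    [0,0,-0.3],
    [0,0,-0.34],
    [0,0,-0.37],
    [0,0,-0.39],
    [0,0,-0.4],
    [0,0,-0.41],
    [0,0,-0.41],
    [0,0,-0.41],
  ],
  rotation=[
    [0,0,0],
    [0,0,0],
    [0,0,0],
    [0,0,0],
    [0,0,0],
    [0,0,0],
    [0,0,0],
    [0,0,0],
    [0,0,0],
    [0,0,0],
    [0,0,0],
    [0,0,0],
    [0,0,0],
    [0,0,0],
    [0,0,0],
  ],
)

```text
clock: 37.6
tcp_pos: [0.5454, 0.06, 0.1998]
orientation: [-1.443, -0.72, 0.729]
contact_force: [-12.5, 6.5, 14.8]
grip_width: 0.015
```

Run:
```python
from h import *
o,f=snap('wrist','w25.png')
goto([0.449,0.1325,.198],53.25)
snap('top','t7.png')
cv2.imwrite('pics/t7c.png',cv2.resize(cv2.imread('pics/t7.png')[150:330,250:430],None,fx=3.3,fy=3.3,interpolation=cv2.INTER_CUBIC))
```

```text
t 37.65 tcp [0.5454 0.0601 0.1999] F [-11.5   5.1  13.8] w 0.0153 j7 0.37
xyz [0.0012 0.0083 0.4019] rot [-0.0034  0.0001 -0.0022]
```

View pics/w25.png

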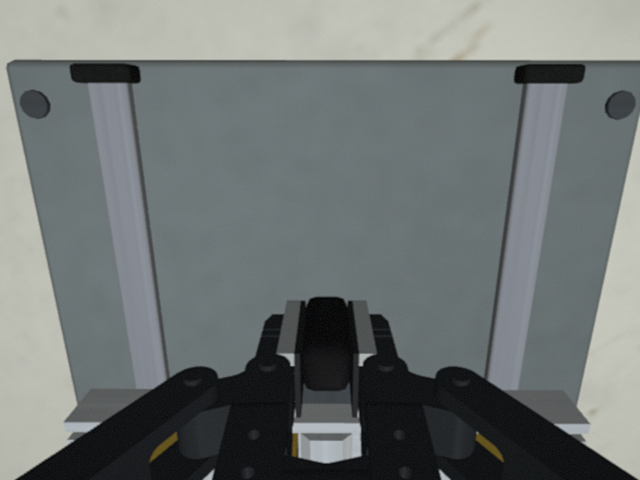

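View pics/t7c.png

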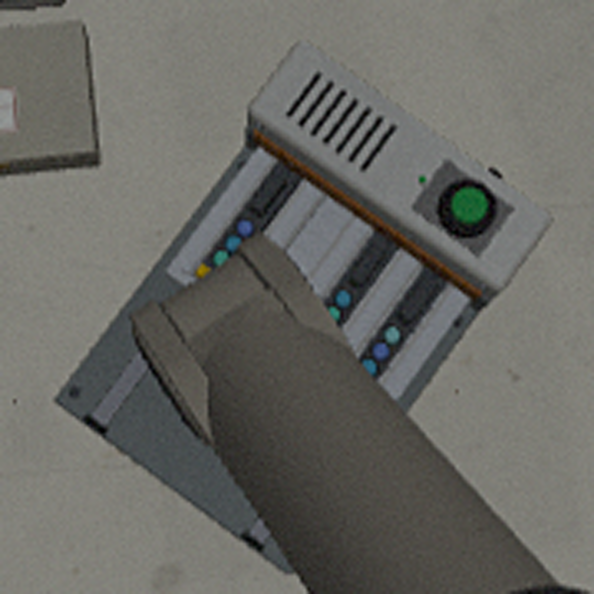

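Request:
step_arm(
  xyz=[
    [0,0,0],
    [0,0,0],
    [0,0,0],
    [0,0,0.0],
    [0,-0.15,0],
    [0,-0.3,0],
    [0,-0.5,0.1],
    [0,-0.65,0.2],
    [0,-0.65,0.2],
    [0,-0.65,0.2],
  ],
  rotation=[
    [0,0,0],
    [0,0,0],
    [0,0,0],
    [0,0,0],
    [0,0,0],
    [0,0,0],
    [0,0,0],
    [0,0,0],
    [0,0,0],
    [0,0,0],
  ],
  grip=0.4,
)

```text
clock: 38.95
tcp_pos: [0.4986, 0.0952, 0.3947]
orientation: [-1.444, -0.72, 0.729]
contact_force: [-0.6, -0.6, -0.4]
grip_width: 0.051
```

Run:
```python
from h import *
o,f=snap('wrist','w26.png')
goto([0.6616,-0.1012,.39],53.25)
snap('top','t8.png')
im=cv2.imread('pics/t8.png')
cv2.imwrite('pics/t8c.png',cv2.resize(im[150:330,250:430],None,fx=3.3,fy=3.3,interpolation=cv2.INTER_CUBIC))
o2,f2=snap('top','t9.png')
g=cv2.inRange(cv2.cvtColor(im,cv2.COLOR_BGR2HSV),(45,120,60),(75,255,255)); n,l,s,ce=cv2.connectedComponentsWithStats(g)
for i in range(1,n):
    if s[i,4]>20: print(s[i],ce[i],plane(f2,o2,ce[i],0.142))
```

```text
t 39.0 tcp [0.4986 0.0949 0.394 ] F [ 0.1 -0.7  0.1] w 0.0511 j7 0.46
xyz [-0.1979  0.0092 -0.8266] rot [-0.0039 -0.0006 -0.0033]
[387 207  11  11  91] [391.9010989  211.71428571] [[ 0.66174527 -0.10120628  0.142     ]]
```

View pics/w26.png

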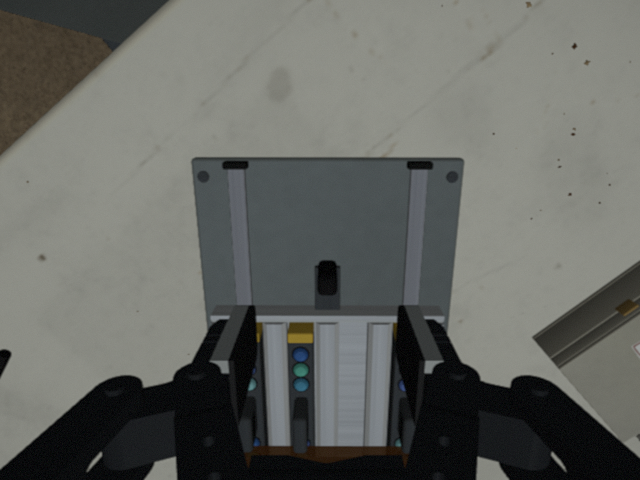

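View pics/t8c.png

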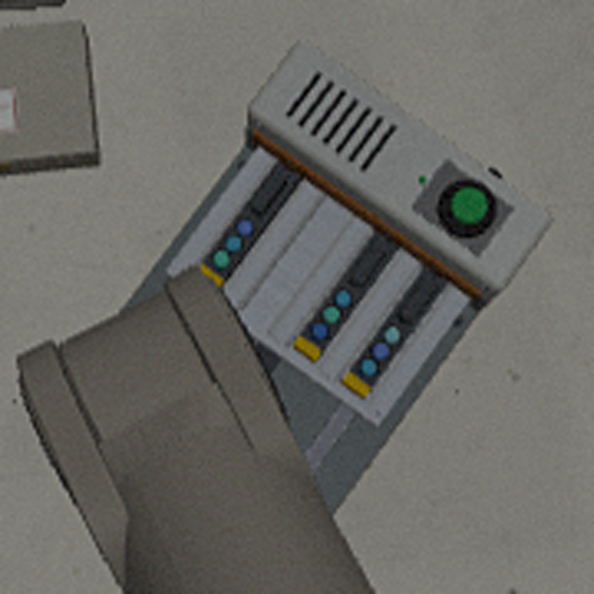

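Request:
step_arm(
  xyz=[
    [-0.1,0,-0.2],
    [-0.198,0,-0.4],
    [-0.198,0,-0.5],
    [-0.198,0,-0.5],
    [-0.198,0,-0.5],
    [-0.198,0,-0.5],
  ],
  rotation=[
    [-0.004,0,-0.003],
    [-0.004,0,-0.003],
    [-0.004,0,-0.003],
    [-0.004,0,-0.003],
    [-0.004,0,-0.003],
    [-0.004,0,-0.003],
  ],
  grip=1,
)

```text
clock: 39.85
tcp_pos: [0.5827, -0.0413, 0.3923]
orientation: [-1.445, -0.724, 0.727]
contact_force: [-0.7, 0.0, 0.9]
grip_width: -0.0001
```

Run:
```python
from h import *
o,f=snap('wrist','w27.png')
goto([0.6617,-0.1012,.39],53.25)
print(proj(f,o,[[0.6617,-0.1012,.142]]))
```

```text
t 39.9 tcp [ 0.5827 -0.0414  0.3926] F [ 0.   1.2 -0.3] w -0.0001 j7 0.72
xyz [-0.0026  0.0081 -0.3303] rot [-0.001   0.0006 -0.0007]
[[325.62381431 404.22795815]]
```

View pics/w27.png

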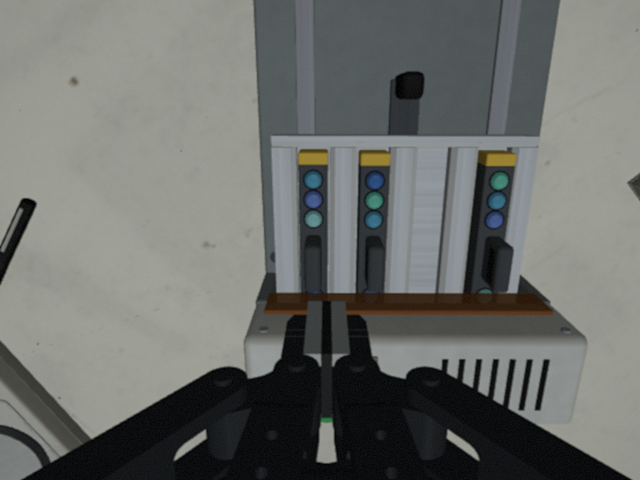

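Run:
```python
from h import *
o,f=snap('scene','s2.png'); im=cv2.imread('pics/s2.png')
print(proj(f,o,[[0.6617,-0.1012,.142],[0.6617,-0.1012,.136]]))
g=cv2.inRange(cv2.cvtColor(im,cv2.COLOR_BGR2HSV),(45,120,40),(85,255,255)); n,l,s,ce=cv2.connectedComponentsWithStats(g)
for i in range(1,n):
    if s[i,4]>8: print(s[i],ce[i],plane(f,o,ce[i],0.142))
c=im[180:330,260:410]; cv2.imwrite('pics/s2c.png',cv2.resize(c,None,fx=4,fy=4,interpolation=cv2.INTER_CUBIC))
```

```text
[[343.40426201 212.76117665]
 [343.34893068 214.74728827]]
[340 212   7   3  11] [343.         212.81818182] [[ 0.66213484 -0.0999748   0.142     ]]
```

View pics/s2c.png

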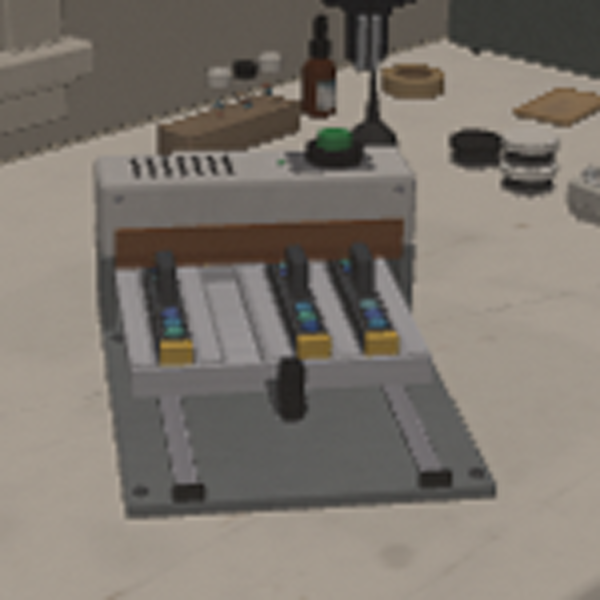

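Request:
step_arm(
  xyz=[
    [-0.003,0,-0.15],
    [-0.003,0,-0.33],
    [-0.003,0,-0.33],
    [-0.003,0.1,-0.33],
    [-0.003,0.2,-0.33],
    [-0.003,0.22,-0.33],
    [-0.003,0.22,-0.33],
  ],
  rotation=[
    [-0.001,0,0],
    [-0.001,0,0],
    [-0.001,0,0],
    [-0.001,0,0],
    [-0.001,0,0],
    [-0.001,0,0],
    [-0.001,0,0],
  ],
)

```text
clock: 40.83
tcp_pos: [0.6614, -0.1007, 0.3272]
orientation: [-1.447, -0.726, 0.727]
contact_force: [-0.2, 0.3, 0.9]
grip_width: -0.0005
```

Run:
```python
from h import *
goto([0.6618,-0.101,.307],53.25)
```

```text
t 40.83 tcp [ 0.6614 -0.1007  0.3272] F [-0.2  0.3  0.9] w -0.0005 j7 0.77
xyz [ 0.0001  0.0674 -0.0015] rot [ 0.0002  0.001  -0.0004]
```

Request:
step_arm(
  xyz=[
    [0,0.02,-0.001],
    [0,0.035,-0.001],
    [0,0.045,-0.001],
    [0,0.055,-0.001],
    [0,0.063,-0.001],
    [0,0.069,-0.001],
    [0,0.069,-0.001],
    [0,0.069,-0.001],
  ],
  rotation=[
    [0,0,0],
    [0,0,0],
    [0,0,0],
    [0,0,0],
    [0,0,0],
    [0,0,0],
    [0,0,0],
    [0,0,0],
  ],
)

```text
clock: 41.82
tcp_pos: [0.6618, -0.1007, 0.3098]
orientation: [-1.448, -0.727, 0.726]
contact_force: [-8.7, 0.7, 21.0]
grip_width: -0.0
```

Request:
step_arm(
  xyz=[
    [0,0.012,0],
    [0,0.012,0],
  ],
  rotation=[
    [0,0,0],
    [0,0,0],
  ],
)

```text
clock: 42.08
tcp_pos: [0.6618, -0.1005, 0.3097]
orientation: [-1.449, -0.726, 0.726]
contact_force: [-10.9, 0.6, 24.6]
grip_width: -0.0
```

Run:
```python
from h import *
o,f=snap('scene','s3.png'); im=cv2.imread('pics/s3.png')
c=im[190:240,310:380]; cv2.imwrite('pics/s3c.png',cv2.resize(c,None,fx=10,fy=10,interpolation=cv2.INTER_CUBIC))
c=cv2.imread('pics/s2.png')[190:240,310:380]; cv2.imwrite('pics/s2d.png',cv2.resize(c,None,fx=10,fy=10,interpolation=cv2.INTER_CUBIC))
```

```text
(no output)
```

View pics/s3c.png

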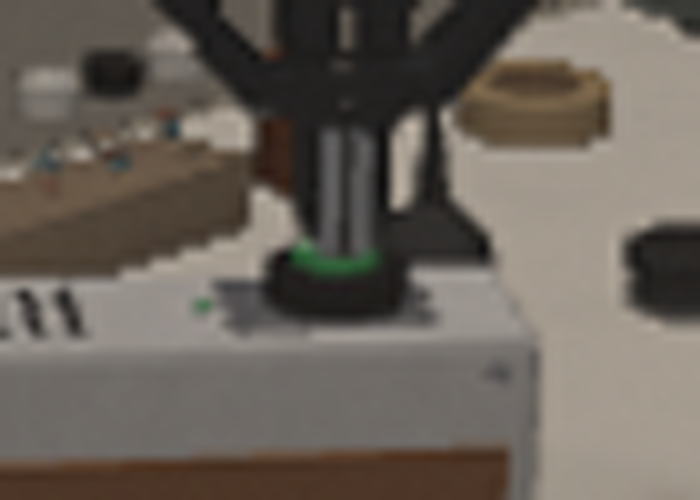

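View pics/s2d.png

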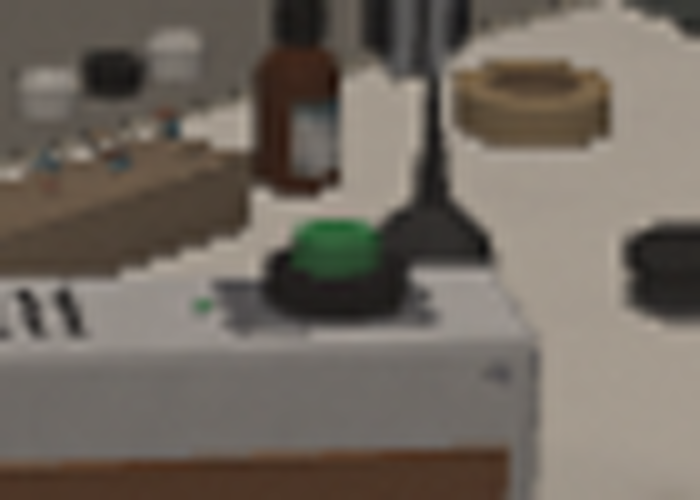

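The fingers sit on the green cap, which has sunk about 2 px (≈6 mm) into its housing: fully pressed. Release and back off.

Request:
step_arm(
  xyz=[
    [0,-0.1,0],
    [0,-0.2,0],
    [0,-0.3,0],
    [0,-0.35,0.2],
    [0,-0.35,0.4],
    [0,-0.35,0.5],
    [0,-0.35,0.5],
    [0,-0.35,0.5],
    [0,-0.35,0.5],
    [0,-0.35,0.5],
  ],
  rotation=[
    [0,0,0],
    [0,0,0],
    [0,0,0],
    [0,0,0],
    [0,0,0],
    [0,0,0],
    [0,0,0],
    [0,0,0],
    [0,0,0],
    [0,0,0],
  ],
)

```text
clock: 43.38
tcp_pos: [0.5418, -0.0112, 0.4139]
orientation: [-1.449, -0.725, 0.725]
contact_force: [0.1, -0.3, -0.4]
grip_width: -0.0002
```

Run:
```python
from h import *
o,f=snap('wrist','w30.png'); print(o['contact_force'],o['tcp_pos'],o['clock'])
snap('scene','s4.png');o,f=snap('top','t10.png')
c=cv2.imread('pics/s4.png')[180:330,260:410]; cv2.imwrite('pics/s4c.png',cv2.resize(c,None,fx=4,fy=4,interpolation=cv2.INTER_CUBIC))
```

```text
[ 0.14896669 -0.3049693  -0.44606426] [ 0.54184284 -0.01116878  0.41394061] 43.375
```

View pics/s4c.png

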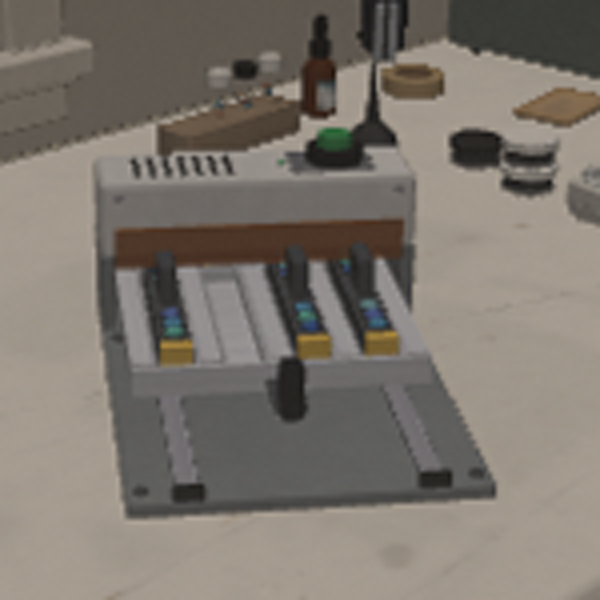

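View pics/w30.png

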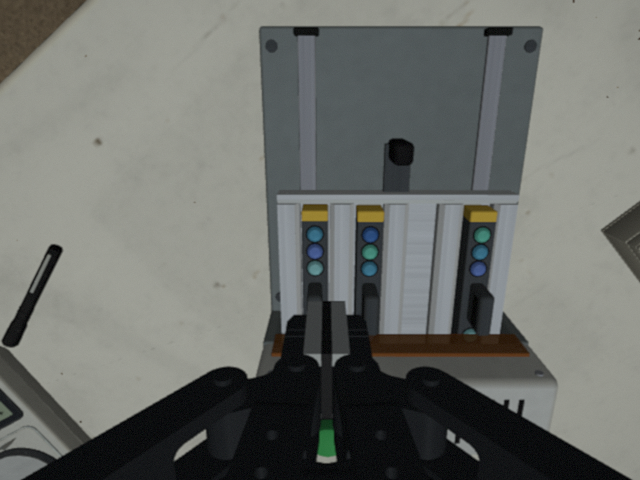

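View pics/t10.png

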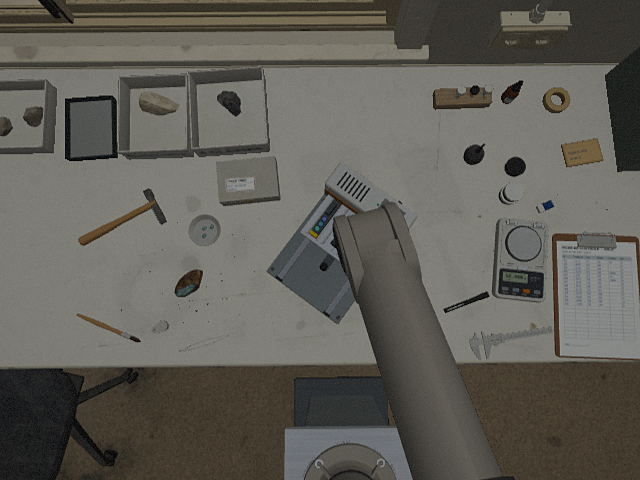

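Button is up again, the carriage is home, all three bars are seated with their yellow ends to the front, and the bystanders look where they were.

```bash
python3 -c "
from bench import r
print(r.hand_in())"
```

```text
the job is handed in; nothing more can be done
None
```

The job is done and handed in at about 43 s. Three bars were present. I pulled the carriage out about 120.7 mm to its stop and turned each bar end for end back into its own slot. I then pushed the carriage home and pressed and released the start button.

What the last checks showed:
- **Bars:** all three sit in their slots with the yellow ends away from the lamp. Each came down at its original grasp height, within about 1 mm.
- **Carriage:** it travelled 120.3 mm back and ended against about 12 N, well above its 2.5 N sliding friction, so it is against the inner stop. The pictures show it where it was at the start.
- **Start button:** the press ended against about 21–25 N and the scene picture showed the cap sunk into its housing. After I let go, the cap was up again.
- **Bystanders:** the rough opal, dish and torch look unmoved in the top view.
- **Robot:** it stands clear, with contact force near zero.

No check failed. Camera and touch measurements agreed to within 1–4 mm. I did not see a bar get knocked aside or the grip slacken.

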